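# Tilt the picking cradle and load the bin

### The job

Lift the tilting cradle by its bar handle until its plate leans at 30 degrees to the bench, let go and see for a second or two that it stays there by itself. Then take the narrow blue bin and lay it gently in the cradle, flat on the plate and square to it, near the middle of its width, with its low front end down against the stop lip, and leave both there with the cradle still at 30 degrees. Do not shift the other blue bins, the reel or the jar.

Things in the scene. Friction and masses are not known exactly. Their poses are not given: they have to be found in the camera images.
- cradle (a joint): Tilt of the cradle plate about its stiff friction hinge, in rad: 0 = level, growing as the far edge rises, stop at 1.2 (0.524 = 30 degrees). It starts somewhere between 0 and 0.26. It stays where it is left; turning it takes about 1.2 N m plus the plate's weight (0.4 kg), some 10 N at the handle.
- cradle_foot (a point): Point on the cradle's hinge axis, mid-width, in the corner where the plate's top surface meets the stop lip. Turns with the plate: x up along the plate away from the lip, y along the hinge, z square out of the plate. Bare aluminium plate 170 mm long (x), 170 mm wide (y), 6 mm thick below this surface; lip 22 mm high on its lower edge; rims 6 mm high on both side edges.
- stand: Fixed steel stand of the cradle, base 260 x 200 x 12 mm; origin at the centre of its underside, x points uphill, away from the robot and to its left. The hinge axis (along y) is at x -100, z 80 mm. A work-light tube 18 mm thick, 280 mm long along y, is at x +20, z 335 mm, over the handle, on 12 mm posts at y -130 and +130: reach the handle from the low, front side with the tool leaning 20 to 50 degrees.
- handle_mid (a point): Middle of the cradle's bar handle: a round steel bar 12 mm thick and 100 mm long, parallel to the hinge, on two legs at its ends 35 mm above the plate near its upper edge; 145 mm along x and 35 mm along z from cradle_foot. Axes as cradle_foot.
- bin_mid (a point): Centre of the narrow blue plastic bin (half-way up): 105 mm long (x), 56 mm wide (y), 45 mm high (z), about 0.25 kg, open at the top, 4 mm walls. Its front end (-x, with a paper label) is only 22 mm high, the back end and the sides are full height. It is the narrowest of the three blue bins and stands flat on the bench, front end roughly towards the robot (x within about 45 degrees of straight ahead).
- bin_front (a point): Bottom edge of the narrow bin's front end, at the middle of its width: 52.5 mm in front (-x) of and 22.5 mm below bin_mid. Axes as bin_mid.
- bin_wide: Bystander: blue bin 90 x 90 x 45 mm holding green boards; origin at the centre of its underside.
- bin_tall: Bystander: blue bin 85 x 90 x 75 mm holding a small carton; origin at the centre of its underside.
- reel: Bystander: white component reel lying flat, 130 mm across, 16 mm high; origin at the centre of its underside.
- jar: Bystander: clear jar with a black cap, 56 mm across, 75 mm high; origin at the centre of its underside.

How it is judged:
By the outcome, as a careful person would: the job done as asked, in the order asked, and still so for the second after the job is handed in, with the robot touching nothing.
It also fails if it takes over 67 s, if anything falls off the work surface, if the arm or the gripper's body presses on something with over 40 N, if the wrist force passes 120 N, or if a joint passes its speed limit or range.

### The arm

A 6-joint arm with a two-finger parallel gripper is mounted at the origin on the work surface. World frame = base frame: x ahead of the robot, y to its left, z up, the work surface at z = 0. Lengths are in mm, angles in rad, forces in N, time in s.
With the tool pointing down it reaches from about 275 to 750 mm from the base axis. Payload 10.2 kg.
Tool frame: the origin (TCP) lies midway between the tips of the shut fingers; the grasp point (between the pads) lies 19 mm behind it (ctrl.grip_depth is the distance from the TCP to the grasp point, in mm); y points along the fingers, x is the direction in which the jaws open and shut, and the axes are right-handed (so a half turn about y gives the same grasp; the last joint's range is limited). The gripper opens to 85 mm and grips with 20 to 120 N. Pads are 22 mm wide; open, the fingers measure 114 mm over their backs; the gripper's body (76 mm by 85 mm) begins 54 mm behind the grasp point. The pads swing forward as they close: fully open they stand 13 mm farther back than shut.
Start: joints at [-0.223, 0.313, 1.498, -0, 1.331, -0.223], TCP at [525.006, -0.013, 231.294] pointing down, gripper open.
Joint ranges: [-2.94, 2.94], [-0.97, 2.17], [0.19, 2.56], [-1.23, 4.37], [0.02, 3.11], [-2.88, 2.88]. Speed limits (rad/s): [2.39, 2.39, 3.01, 3.14, 3.14, 3.14].

### API

Orientations are given as a unit quaternion [w, x, y, z].
In Python, from rig import ctrl gives the robot as it stands. The module is installed in compiled form; this text tells all that it offers.
- The arm moves only by the tool drive_tool, never from a script. Its arguments are lists of equal length, an entry for each row: "gripper": the closure, from 0 (fully open) to 1 (shut); "offset": the shift along the tool's x, y, z in m, a list of three; "turn": the turn about the tool's y in degrees. In form: {"gripper": [gripper, ...], "offset": [[tx, ty, tz], ...], "turn": [turn, ...]}. A call has 1 to 20 rows; each row shifts and turns the commanded pose from where the row before left it, along the tool's axes as they then stand; what a row does not reach is not made up. A row lasts 1/12 s, in which the tool goes at most 41.7 mm and 7.16 degrees, less where a joint would pass 70% of its speed; a pose out of reach is approached as far as the arm can. A call is refused whole if a number of a shift passes 0.0417 or a number of a turn 7.16, either way. A call with a gripper value outside its range is refused whole. The fingers move at their own pace and stop on an object; "force" is the grip in N (left out, the last holds). Time passes only in rows, so rows that do not move let the fingers close. It gives the time, the measured TCP pose, the force and the opening at its end, in the units of the state.
- ctrl.sense(): the state, without advancing time (a new reading comes with each control period).
- ctrl.capture(name): name is "scene" or "side" or "wrist"; returns (picture, depth): 480x640x3 uint8, red, green, blue; 480x640 float32, mm along the optical axis (not along the pixel's ray), 0 where there is no reading.
- ctrl.camera_params(name): a dict with "fovy" (degrees; the focal length in pixels is half the picture's height over the tangent of half this angle, whatever the lens; pixels are square), "cx", "cy" (the principal point, pixels), "view" (4x4, takes a point from world to camera coordinates); the wrist camera has in their place "tool_from_camera" (4x4, takes a point from camera to tool coordinates, whose origin is the TCP and whose axes are the tool frame's). Camera axes: x right, y down, z forward; pixel columns grow to the right and rows downward; lengths in mm; the calibration is good to about 2 mm. A picture is of the moment at which its call begins: read the wrist's pose just before it. camera_params takes no time and is no camera call.
- ctrl.finish_job(): hands the job in, once; it reports no verdict.
Trained networks look in the newest picture that a camera, given by its name, has taken for a name from the list of things; names that differ only in an ending like _2 or _b are one class to them, and where a whole thing is asked for, a point or a joint stands for the part that bears it (a point fixed in the world has none). Each returns a list of dicts, best first, with "score" (0 to 1); they miss things now and then, are a little off and sometimes report something else, mostly with a low value. They report only what shows in the picture. A call takes as long as a camera call.
- ctrl.boxes_of(camera, query): "centre" ([x, y, z] in mm, in the coordinates of the camera as it stood for that picture, good to about 4 mm: the middle of the surface that is visible of it).
- ctrl.regions_of(camera, query): "mask" (480x640 bool, what is visible of it).
- ctrl.pinpoint(camera, query): "centre" ([x, y, z] in mm, in the coordinates of the camera as it stood for that picture, good to about 4 mm: a listed point, or the origin of a listed thing).
The state is a dict: "time_s": time; "joints": joint angles; "dq": joint speeds; "tau": joint torques, N m; "eef_pos": TCP position; "ee_rot": TCP orientation; "force": force on the tool from outside, world axes, zero at the start; "wrist_torque": the same for the moment, N m; "grip_width": opening from 0.0 (shut) to 1.0 (fully open).
Only numpy, scipy, OpenCV 4.12 (cv2) and the standard library are available. Lean on these libraries where they do the work, as an engineer would, in place of code of your own. Each camera call takes 0.05 s, during which the arm holds its last target.

## Working session

There is one attempt and no reset: what is moved stays moved. The work goes in short steps, Python scripts to look and compute and a tool call to move; the robot and the scene stay as the last step left them, time stands still between calls to the robot, and variables do not carry over. Pictures are saved under pics/ and viewed, and the job is handed in when it is done.

Besides the shell and the picture viewer there is one more tool, called after "Call:" as a command line: name --pt "numbers of a row" for each row, then --argument value for the rest. drive_tool: Moves the arm, as the interface text tells. Its arguments: {"type":"object","properties":{"gripper":{"type":"array","items":{"type":"number"}},"offset":{"type":"array","items":{"type":"array","items":{"type":"number"}}},"turn":{"type":"array","items":{"type":"number"}},"force":{"type":"number"}},"required":["gripper","offset","turn"]}

```bash
mkdir -p pics; ls; cat > h.py <<'E'
import numpy as np, cv2
from rig import ctrl
from scipy.spatial.transform import Rotation as R
np.set_printoptions(precision=3,suppress=True)
def cap(n,f=None):
    s=ctrl.sense(); p,d=ctrl.capture(n)
    if f: cv2.imwrite('pics/'+f,p[:,:,::-1])
    return s,p,d
def tool(s):
    T=np.eye(4); q=s['ee_rot']; T[:3,:3]=R.from_quat([q[1],q[2],q[3],q[0]]).as_matrix(); T[:3,3]=s['eef_pos']; return T
def w_from_c(n,s):
    c=ctrl.camera_params(n)
    return tool(s)@np.array(c['tool_from_camera']) if n=='wrist' else np.linalg.inv(np.array(c['view']))
def K(n):
    c=ctrl.camera_params(n); return 240/np.tan(np.radians(c['fovy'])/2),c['cx'],c['cy']
def cloud(n,s,d):
    f,cx,cy=K(n); v,u=np.mgrid[:480,:640]
    P=np.stack([(u-cx)/f*d,(v-cy)/f*d,d,np.ones_like(d)],-1)@w_from_c(n,s).T
    P=P[...,:3].copy(); P[d<=0]=np.nan; return P
def tw(T,c): return (T@np.r_[c,1])[:3]
E
cat > a.py <<'E'
from h import *
print(ctrl.sense())
for n in ['scene','side','wrist']:
    s,p,d=cap(n,f'{n}0.png'); T=w_from_c(n,s); print(n,T, K(n))
    np.savez(f'{n}0.npz',P=cloud(n,s,d),p=p)
    for q in ['cradle_foot','handle_mid','bin_mid','bin_front','stand']:
        for r in ctrl.pinpoint(n,q)[:2]: print(n,q,round(r['score'],2),tw(T,r['centre']))
E
python3 a.py
```

```text
pics
{'time_s': 0.0, 'joints': array([-0.223,  0.313,  1.498, -0.   ,  1.331, -0.223]), 'dq': array([-0.001,  0.001,  0.001, -0.   , -0.002,  0.002]), 'tau': array([ -0.001, -41.226, -25.974,  -0.   ,   0.004,  -0.   ]), 'eef_pos': array([524.747,   0.012, 230.728]), 'ee_rot': array([ 0.707, -0.707,  0.   ,  0.   ]), 'force': array([-0.672,  0.196,  0.56 ]), 'wrist_torque': array([0.064, 0.028, 0.012]), 'grip_width': 1.0014010135108915}
scene [[  -0.418    0.76    -0.498 1329.479]
 [   0.908    0.358   -0.216  396.958]
 [   0.014   -0.542   -0.84  1503.359]
 [   0.       0.       0.       1.   ]] (np.float64(621.3258320991695), 321.00238058042834, 233.13763834731148)
scene cradle_foot 0.77 [599.697  83.457  82.361]
scene handle_mid 0.87 [605.945 217.248 148.354]
scene handle_mid 0.27 [ 624.157 -188.875   21.138]
scene bin_mid 0.77 [ 621.497 -190.129   23.037]
scene bin_front 0.76 [ 564.947 -185.738   -2.22 ]
scene stand 0.67 [ 622.04  -188.255   24.851]
scene stand 0.58 [606.472 184.472  -4.58 ]
side [[   0.73    -0.331    0.598 -261.649]
 [  -0.683   -0.362    0.634 -786.791]
 [   0.006   -0.871   -0.491  733.982]
 [   0.       0.       0.       1.   ]] (np.float64(534.7052751233858), 327.2887573657565, 243.01833813337188)
side cradle_foot 0.6 [602.724  86.479  79.602]
side handle_mid 0.57 [598.328 212.084 151.321]
side bin_mid 0.65 [ 617.852 -186.861   24.097]
side bin_front 0.91 [ 565.152 -182.045    2.202]
side stand 0.86 [599.418 180.874   3.531]
side stand 0.67 [602.869  84.299  80.223]
wrist [[  1.     -0.001   0.001 524.569]
 [ -0.001  -0.962  -0.272  68.812]
 [  0.001   0.272  -0.962 374.097]
 [  0.      0.      0.      1.   ]] (np.float64(380.3706144583692), 321.5150473696248, 238.561134271646)
wrist cradle_foot 0.88 [609.166  82.939  80.207]
wrist bin_mid 0.58 [ 615.887 -190.012   17.689]
wrist bin_front 0.88 [ 570.011 -182.863   -3.08 ]
```

View pics/scene0.png

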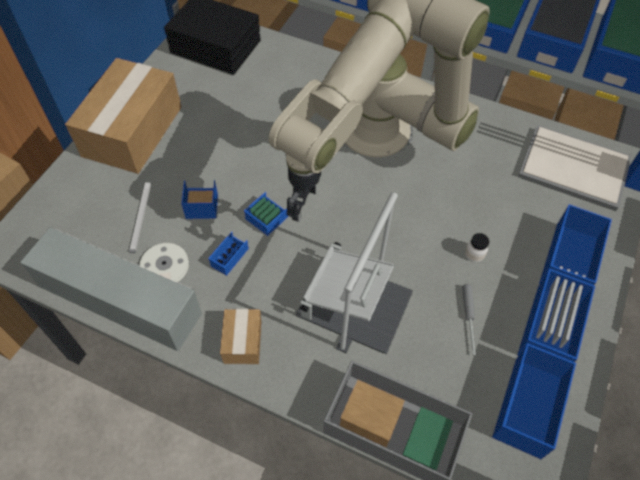

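View pics/side0.png

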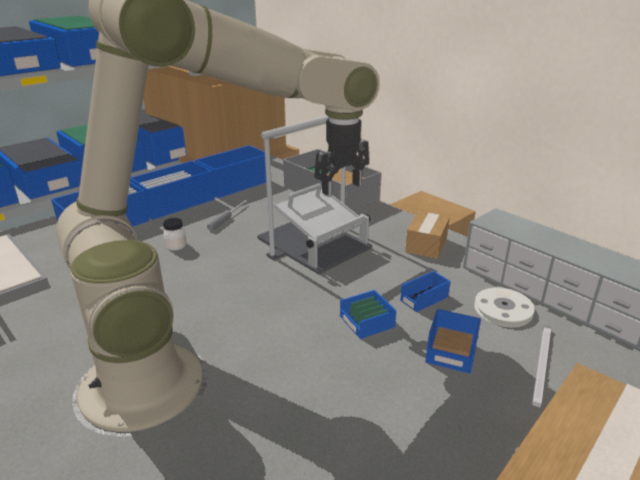

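View pics/wrist0.png

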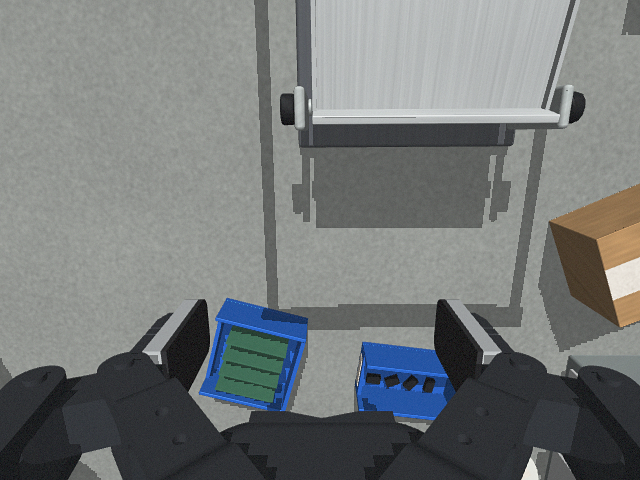

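Call:
drive_tool --gripper '[0,0,0,0,0,0,0,0,0,0,0,0,0,0,0,0,0,0,0,0]' --pt "0 -0.04 0" --pt "0 -0.04 0" --pt "0 -0.04 0" --pt "0 -0.04 0" --pt "0 -0.04 0" --pt "-0.03 0 0.03" --pt "-0.03 0 0.03" --pt "-0.03 0 0.03" --pt "-0.03 0 0.03" --pt "-0.03 0 0.03" --pt "-0.03 0 0.03" --pt "-0.03 0 0.03" --pt "-0.03 0 0.03" --pt "-0.03 0 0.03" --pt "-0.03 0 0.03" --pt "0 0 0.04" --pt "0 0 0.04" --pt "0 0 0.04" --pt "0 0 0.04" --pt "0 0 0.04" --turn '[0,0,0,0,0,0,0,0,0,0,0,0,0,0,0,0,0,0,0,0]'

```text
time_s: 2.57
eef_pos: [229.6, 496.6, 431.2]
ee_rot: [0.707, -0.707, -0.0, 0.0]
force: [0.1, -0.5, 1.1]
grip_width: 0.996
```

Call:
drive_tool --gripper '[0,0,0,0,0,0,0,0,0,0]' --pt "0 0 0.04" --pt "0 0 0.04" --pt "0 0 0.04" --pt "0 0 0.04" --pt "0 0 0.04" --pt "0 0 0.04" --pt "0 0 0.04" --pt "0 0 0.04" --pt "0 0 0.04" --pt "0 0 0.04" --turn '[0,0,0,0,0,0,0,0,0,0]'

```text
time_s: 3.4
eef_pos: [190.8, 734.4, 352.0]
ee_rot: [0.74, -0.673, -0.01, -0.01]
force: [-0.6, -0.1, 0.3]
grip_width: 0.998
```

```bash
python3 -c "
from h import *
s=ctrl.sense();print(s['joints'],s['eef_pos'],tool(s))"
```

```text
[1.159 0.925 0.188 0.013 1.931 1.164] [190.763 734.374 351.981] [[  1.      0.028  -0.002 190.763]
 [ -0.001   0.094   0.996 734.374]
 [  0.028  -0.995   0.094 351.981]
 [  0.      0.      0.      1.   ]]
```

Call:
drive_tool --gripper '[0,0,0,0]' --pt "0 0 -0.04" --pt "0 0 -0.04" --pt "0 0 -0.04" --pt "0 0 -0.04" --turn '[0,0,0,0]'

```text
time_s: 3.73
eef_pos: [194.0, 626.6, 345.1]
ee_rot: [0.739, -0.673, -0.01, -0.009]
force: [1.6, 0.6, 0.9]
grip_width: 1.001
```

```bash
python3 -c "
from h import *
s=ctrl.sense();print(s['joints'],s['eef_pos'],tool(s))"
```

```text
[1.085 0.528 0.897 0.019 1.62  1.086] [193.982 626.586 345.149] [[  1.      0.028  -0.002 193.982]
 [ -0.      0.094   0.996 626.586]
 [  0.028  -0.995   0.094 345.149]
 [  0.      0.      0.      1.   ]]
```

```bash
cat > b.py <<'E'
from h import *
z=np.load('wrist0.npz'); P=z['P']
for u in (340,400,460,520,545):
    c=P[60:130,u]; print(u,[tuple(np.round(x).astype(int)) for x in c[::6]])
z=np.load('scene0.npz'); P=z['P']
# light tube
m=(P[...,2]>315)&(P[...,2]<360)&(P[...,0]>430)&(P[...,0]<780)&(P[...,1]>130)&(P[...,1]<300)
q=P[m]; print(len(q), q.min(0),q.max(0),np.median(q,0))
C=np.cov(q[:,:2].T); w,v=np.linalg.eigh(C); print(v[:,1],w)
# plate plane
m=(P[...,2]>70)&(P[...,2]<200)&(P[...,0]>510)&(P[...,0]<700)&(P[...,1]>90)&(P[...,1]<270)
q=P[m]; print(len(q))
from numpy.random import default_rng
r=default_rng(0);best=0
for i in range(500):
    a=q[r.choice(len(q),3,False)]; n=np.cross(a[1]-a[0],a[2]-a[0]); 
    if np.linalg.norm(n)<1000: continue
    n/=np.linalg.norm(n); k=abs((q-a[0])@n)<3
    if k.sum()>best: best=k.sum();K_=k
a=q[K_]; c=a.mean(0); n=np.linalg.svd(a-c)[2][2]; n*=np.sign(n[2]); print(best,c,n,np.degrees(np.arccos(n[2])),np.degrees(np.arctan2(-n[1],-n[0])))
E
python3 b.py
```

```text
340 [(np.int64(538), np.int64(116), np.int64(88)), (np.int64(538), np.int64(112), np.int64(87)), (np.int64(538), np.int64(109), np.int64(85)), (np.int64(538), np.int64(105), np.int64(86)), (np.int64(538), np.int64(101), np.int64(85)), (np.int64(538), np.int64(97), np.int64(84)), (np.int64(538), np.int64(93), np.int64(82)), (np.int64(538), np.int64(89), np.int64(81)), (np.int64(538), np.int64(85), np.int64(81)), (np.int64(538), np.int64(80), np.int64(97)), (np.int64(538), np.int64(76), np.int64(100)), (np.int64(542), np.int64(73), np.int64(13))]
400 [(np.int64(579), np.int64(116), np.int64(90)), (np.int64(579), np.int64(112), np.int64(87)), (np.int64(580), np.int64(109), np.int64(85)), (np.int64(580), np.int64(104), np.int64(87)), (np.int64(581), np.int64(101), np.int64(82)), (np.int64(581), np.int64(97), np.int64(84)), (np.int64(582), np.int64(93), np.int64(82)), (np.int64(582), np.int64(89), np.int64(82)), (np.int64(582), np.int64(85), np.int64(81)), (np.int64(579), np.int64(80), np.int64(99)), (np.int64(579), np.int64(76), np.int64(100)), (np.int64(596), np.int64(73), np.int64(13))
[... 1356 characters left out ...]
 np.int64(97), np.int64(85)), (np.int64(685), np.int64(93), np.int64(84)), (np.int64(685), np.int64(89), np.int64(85)), (np.int64(-9223372036854775808), np.int64(-9223372036854775808), np.int64(-9223372036854775808)), (np.int64(678), np.int64(80), np.int64(101)), (np.int64(678), np.int64(76), np.int64(102)), (np.int64(693), np.int64(72), np.int64(75))]
875 [466.038 196.249 315.455] [747.645 216.015 348.422] [619.919 207.49  339.885]
[-1.    -0.006] [  25.273 6675.524]
3293
1920 [608.812 170.407 100.231] [ 0.002 -0.249  0.968] 14.429160938825182 90.54540392975302b.py:4: RuntimeWarning: invalid value encountered in cast
  c=P[60:130,u]; print(u,[tuple(np.round(x).astype(int)) for x in c[::6]])
```

Call:
drive_tool --gripper '[0,0,0,0,0,0,0,0,0,0,0,0,0,0,0,0,0,0]' --pt "-0.04 -0.01 0" --pt "-0.04 -0.01 0" --pt "-0.04 -0.01 0" --pt "-0.04 -0.01 0" --pt "-0.04 -0.01 0" --pt "-0.04 -0.01 0" --pt "-0.04 -0.01 0" --pt "-0.035 0 0.02" --pt "0 0 0.03" --pt "0 0 0.03" --pt "0 0 0.03" --pt "0 0 0.03" --pt "0 0 0.03" --pt "0 0 0.03" --pt "0 0 0.03" --pt "0 0 0.03" --pt "0 0 0.03" --pt "0 0 0.03" --turn '[0,0,0,0,0,0,0,0,0,0,0,0,0,0,0,0,0,0]'

```text
time_s: 5.23
eef_pos: [-98.7, 779.1, 354.3]
ee_rot: [0.775, -0.632, -0.005, -0.004]
force: [1.0, 0.0, -0.8]
grip_width: 1.001
```

```bash
cat > st.py <<'E'
from h import *
s=ctrl.sense();T=tool(s);y=T[:3,1];print(s['time_s'],'j',s['joints'],'p',s['eef_pos'],'y',y,'x',T[:3,0],'lean x,y deg',np.degrees(np.arctan2(y[0],-y[2])),np.degrees(np.arctan2(y[1],-y[2])))
E
python3 st.py
```

```text
5.2333 j [ 1.551  0.928  0.188 -0.009  1.823  1.545] p [-98.718 779.086 354.255] y [ 0.013  0.202 -0.979] x [1.    0.001 0.013] lean x,y deg 0.7405360210646563 11.648410367964646
```

Call:
drive_tool --gripper '[0,0,0,0,0,0,0,0]' --pt "0 0 0.03" --pt "0 0 0.03" --pt "0 0 0.03" --pt "0 0 0.03" --pt "0 0 0.03" --pt "0 0 0.03" --pt "0 0 0.03" --pt "0 0 0.03" --turn '[0,0,0,0,0,0,0,0]'

```text
time_s: 5.9
eef_pos: [-78.6, 834.0, 325.3]
ee_rot: [0.815, -0.579, -0.001, 0.002]
force: [0.1, -0.4, 0.5]
grip_width: 0.996
```

```bash
python3 st.py
```

```text
5.9 j [1.52  0.979 0.187 0.018 1.641 1.519] p [-78.615 833.969 325.284] y [-0.001  0.328 -0.945] x [1.    0.005 0.   ] lean x,y deg -0.07806176701277343 19.17473355954036
```

Call:
drive_tool --gripper '[0,0,0,0,0,0,0,0,0,0,0,0,0]' --pt "0 0 0.03" --pt "0 0 0.03" --pt "0 0 0.03" --pt "0 0 0.03" --pt "0 0 0.03" --pt "0 0 0.03" --pt "0 0 0.03" --pt "0 0 0.03" --pt "0 0 0.03" --pt "0 0 0.03" --pt "0 0 0.03" --pt "0 0 0.03" --pt "0 0 0.03" --turn '[0,0,0,0,0,0,0,0,0,0,0,0,0]'

```text
time_s: 6.98
eef_pos: [-55.3, 887.8, 347.6]
ee_rot: [0.874, -0.486, 0.003, 0.008]
force: [0.5, -0.1, 0.9]
grip_width: 0.998
```

```bash
python3 st.py
```

```text
6.9833 j [1.483 0.982 0.187 0.064 1.421 1.485] p [-55.297 887.771 347.645] y [-0.018  0.527 -0.85 ] x [ 1.     0.011 -0.014] lean x,y deg -1.1914677049581273 31.778545064714866
```

Call:
drive_tool --gripper '[0,0,0,0,0,0,0,0,0,0,0,0]' --pt "0.021 -0.022 -0.0257" --pt "0.021 -0.022 -0.0257" --pt "0.021 -0.022 -0.0257" --pt "0.021 -0.022 -0.0257" --pt "0.021 -0.022 -0.0257" --pt "0.021 -0.022 -0.0257" --pt "0.021 -0.022 -0.0257" --pt "0.021 -0.022 -0.0257" --pt "0.021 -0.022 -0.0257" --pt "0.021 -0.022 -0.0257" --pt "0.021 -0.022 -0.0257" --pt "0.021 -0.022 -0.0257" --turn '[0,0,0,0,0,0,0,0,0,0,0,0]'

```text
time_s: 7.98
eef_pos: [187.5, 516.1, 405.5]
ee_rot: [0.874, -0.487, 0.002, 0.009]
force: [1.5, 0.2, 0.7]
grip_width: 1.0
```

```bash
python3 st.py
```

```text
7.9833 j [0.829 0.027 1.489 0.401 1.234 0.762] p [187.453 516.09  405.547] y [-0.017  0.526 -0.85 ] x [ 1.     0.013 -0.012] lean x,y deg -1.1528742083248553 31.764764520577284
```

Call:
drive_tool --gripper '[0,0,0,0,0,0,0,0,0,0,0,0]' --pt "0.021 -0.018 -0.029" --pt "0.021 -0.018 -0.029" --pt "0.021 -0.018 -0.029" --pt "0.021 -0.018 -0.029" --pt "0.021 -0.018 -0.029" --pt "0.021 -0.018 -0.029" --pt "0.021 -0.018 -0.029" --pt "0.021 -0.018 -0.029" --pt "0.021 -0.018 -0.029" --pt "0.021 -0.018 -0.029" --pt "0.021 -0.018 -0.029" --pt "0.021 -0.018 -0.029" --turn '[0,0,0,0,0,0,0,0,0,0,0,0]'

```text
time_s: 8.98
eef_pos: [444.9, 109.3, 402.8]
ee_rot: [0.873, -0.487, 0.002, 0.008]
force: [1.6, 1.1, -0.1]
grip_width: 0.998
```

```bash
python3 st.py
```

```text
8.9833 j [-0.317  0.081  1.439  0.531  1.794 -0.25 ] p [444.882 109.276 402.847] y [-0.016  0.525 -0.851] x [ 1.     0.011 -0.011] lean x,y deg -1.059913162360054 31.648038611421853
```

Call:
drive_tool --gripper '[0,0,0,0,0,0.4,0.4,0.4,0.4,0.4,0.4,0.4,0.4,0.4,0.4,0.4,0.4,0.4,0.4]' --pt "0.032 0.009 -0.009" --pt "0.032 0.009 -0.009" --pt "0.032 0.009 -0.009" --pt "0.032 0.009 -0.009" --pt "0.032 0.009 -0.009" --pt "0 0 0" --pt "0 0 0" --pt "0 0 0" --pt "0 0 0" --pt "0 0 0" --pt "0 0 0" --pt "0 0 0" --pt "0 0 0" --pt "0 0 0" --pt "0 0 0" --pt "0 0 0" --pt "0 0 0" --pt "0 0 0" --pt "0 0 0" --turn '[0,0,0,0,0,7,7,7,7,7,7,7,7,7,7,7,7,6,0]'

```text
time_s: 10.57
eef_pos: [603.5, 98.6, 338.6]
ee_rot: [0.615, -0.35, 0.62, -0.339]
force: [0.3, -0.1, -0.1]
grip_width: 0.599
```

```bash
python3 st.py; cat > c.py <<'E'
from h import *
import sys
n=sys.argv[1]; cams=sys.argv[2].split(','); qs=sys.argv[3].split(',') if len(sys.argv)>3 else []
for c in cams:
    s,p,d=cap(c,f'{c}{n}.png'); T=w_from_c(c,s); np.savez(f'{c}{n}.npz',P=cloud(c,s,d),p=p)
    for q in qs:
        for r in ctrl.pinpoint(c,q)[:2]: print(c,q,round(r['score'],2),tw(T,r['centre']))
E
python3 c.py 1 wrist,side,scene handle_mid
```

```text
10.5667 j [-0.25   0.473  1.091  0.535  1.724  1.36 ] p [603.544  98.573 338.595] y [-0.017  0.525 -0.851] x [ 0.    -0.851 -0.525] lean x,y deg -1.1336628865585407 31.65126006834143
wrist handle_mid 0.75 [604.186 215.17  151.623]
side handle_mid 0.64 [597.79  218.992 153.476]
scene handle_mid 0.76 [605.27  217.421 145.494]
```

View pics/wrist1.png

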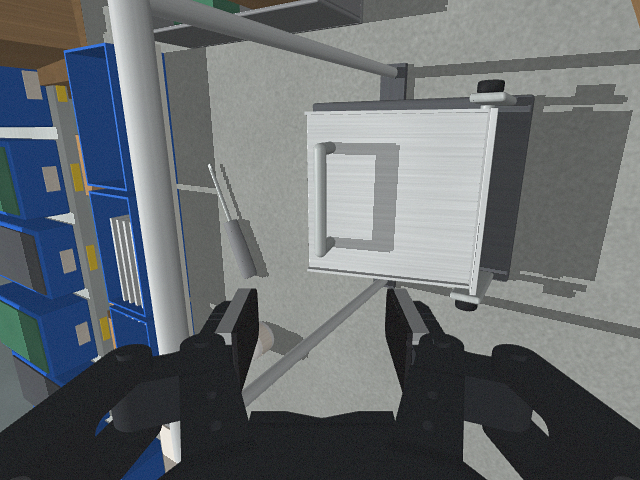

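View pics/side1.png

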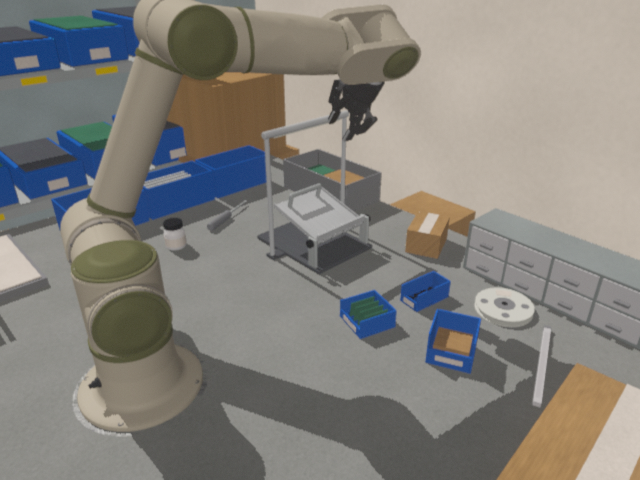

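```bash
cat > pl.py <<'E'
from h import *
import sys
def plane(f,lo=(515,95),hi=(695,265),zr=(65,200)):
    P=np.load(f)['P']
    m=(P[...,2]>zr[0])&(P[...,2]<zr[1])&(P[...,0]>lo[0])&(P[...,0]<hi[0])&(P[...,1]>lo[1])&(P[...,1]<hi[1])
    q=P[m]; r=np.random.default_rng(0);best=0
    for i in range(800):
        a=q[r.choice(len(q),3,False)]; n=np.cross(a[1]-a[0],a[2]-a[0])
        if np.linalg.norm(n)<1000: continue
        n/=np.linalg.norm(n); k=abs((q-a[0])@n)<2.5
        if k.sum()>best: best=k.sum();K_=k
    a=q[K_]; c=a.mean(0); n=np.linalg.svd(a-c)[2][2]; n*=np.sign(n[2])
    print(f,best,len(q),'c',c,'n',n,'tilt',np.degrees(np.arccos(n[2])),'az',np.degrees(np.arctan2(-n[1],-n[0])))
    print(' plane z at x=604: y=85 ->',c[2]-(n[1]*(85-c[1])+n[0]*(604-c[0]))/n[2], ' extents',a.min(0),a.max(0))
for f in sys.argv[1:]: plane(f)
E
python3 pl.py wrist1.npz side1.npz scene1.npz
python3 - <<'E'
from h import *
P=np.load('wrist1.npz')['P']
# bar: column through
f=P[:,320]; m=(f[:,1]>195)&(f[:,1]<240)
print(f[m][::3])
E
```

```text
[[736.586 200.841 174.929]
 [734.065 199.791 176.622]
 [731.818 199.527 177.051]
 [729.841 200.129 176.087]
 [728.109 201.623 173.686]
 [726.516 203.755 170.26 ]
 [686.246 232.802 123.613]
 [683.526 235.026 120.041]
 [680.71  236.42  117.804]
 [677.795 234.691 120.59 ]
 [674.919 235.296 119.622]
 [672.023 235.175 119.823]
 [669.109 235.362 119.527]
 [666.16  235.994 118.516]
 [663.249 235.368 119.528]
 [660.265 235.873 118.721]
 [657.37  234.955 120.203]
 [656.427 213.75  154.31 ]
 [653.693 214.212 153.571]
 [651.145 212.979 155.56 ]
 [648.526 212.424 156.457]
 [645.74  212.996 155.542]
 [643.077 212.658 156.089]
 [640.269 213.106 155.374]
 [637.454 213.461 154.808]
 [634.767 213.103 155.389]
 [631.88  213.62  154.562]
 [629.231 213.035 155.509]
 [626.605 212.376 156.572]
 [623.574 213.245 155.181]
 [620.623 213.698 154.457]
 [617.771 213.731 154.408]
 [614.991 213.493 154.798]
 [612.235 213.163 155.333]
 [609.304 213.334 155.062]
 [606.403 213.368 155.014]
 [603.325 213.838 154.264]
 [600.39  213.87  154.217]
 [597.653 213.379 155.011]
 [594.746 213.293 155.154]
 [592.044 212.716 156.087]
 [588.778 213.393 155.005]
 [585.878 213.215 155.296]
 [583.073 212.824 155.93 ]
 [579.799 213.366 155.065]
 [576.577 213.747 154.457]
 [573.751 213.335 155.125]
 [570.702 213.328 155.142]
 [567.532 213.509 154.856]
 [564.755 212.98  155.712]
 [561.488 213.275 155.244]
 [558.196 213.571 154.773]
 [556.002 212.086 157.165]
 [552.09  213.31  155.203]
 [548.498 213.968 154.152]
 [530.558 235.644 119.32 ]
 [526.756 235.989 118.773]
 [522.636 236.737 117.576]
 [519.789 235.687 119.27 ]
 [518.368 232.758 123.984]
 [477.914 205.632 167.685]
 [477.628 202.791 172.255]
 [476.984 200.35  176.182]
 [475.524 198.691 178.853]
 [472.998 197.992 179.982]]bash:   852 Killed                     python3 pl.py wrist1.npz side1.npz scene1.npz
```

Call:
drive_tool --gripper '[0.4,0.4,0.4,0.4,0.4,0.4,0.4,0.4,0.4,0.4,0.4,0.4,0.4]' --pt "0 0.02 0" --pt "0 0.02 0" --pt "0 0.02 0" --pt "0 0.02 0" --pt "0 0.02 0" --pt "0 0.02 0" --pt "0 0.02 0" --pt "0 0.02 0" --pt "0 0.02 0" --pt "0 0.02 0" --pt "0 0.02 0" --pt "0 0.018 0" --pt "0 0 0" --turn '[0,0,0,0,0,0,0,0,0,0,0,0,0]'

```text
time_s: 11.95
eef_pos: [597.4, 224.9, 132.8]
ee_rot: [0.614, -0.352, 0.621, -0.337]
force: [-0.6, -0.3, 0.5]
grip_width: 0.597
```

```bash
python3 st.py; python3 c.py 2 wrist,side handle_mid
```

```text
11.95 j [-0.042  0.627  1.391  0.587  1.238  1.29 ] p [597.431 224.888 132.763] y [-0.023  0.525 -0.851] x [ 0.003 -0.851 -0.525] lean x,y deg -1.5780594800828915 31.676969803110083
wrist handle_mid 0.57 [601.87  212.595 150.299]
side handle_mid 0.55 [601.183 217.461 149.722]
```

View pics/wrist2.png

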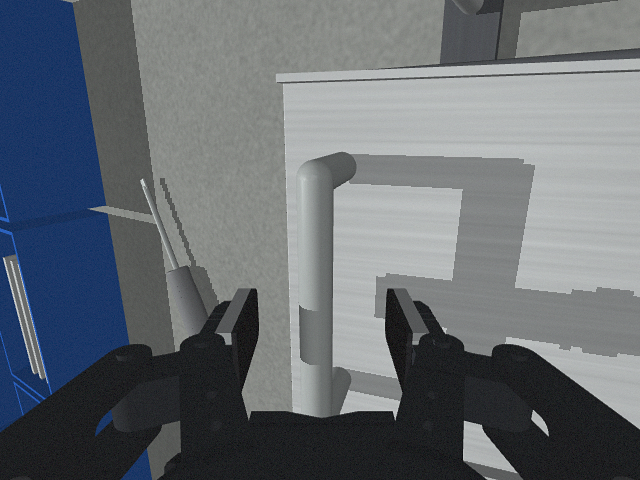

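View pics/side2.png

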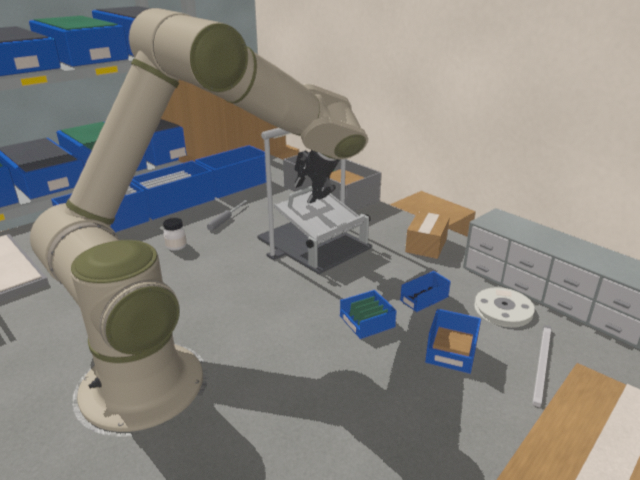

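Call:
drive_tool --gripper '[1,1,1,1,1,1,1,1]' --pt "0 0 0" --pt "0 0 0" --pt "0 0 0" --pt "0 0 0" --pt "0 0 0" --pt "0 0 0" --pt "0 0 0" --pt "0 0 0" --turn '[0,0,0,0,0,0,0,0]' --force 60

```text
time_s: 12.82
eef_pos: [599.4, 224.6, 137.3]
ee_rot: [0.616, -0.35, 0.619, -0.338]
force: [0.1, 5.2, 6.0]
grip_width: 0.117
```

```bash
python3 st.py; python3 c.py 3 scene handle_mid; sed -i 's/    q=P\[m\]; r=/    q=P[m]; q=q[::max(1,len(q)\/\/4000)]; r=/; s/svd(a-c)/svd(a-c,full_matrices=False)/' pl.py; python3 pl.py scene1.npz wrist1.npz scene3.npz
```

```text
12.8167 j [-0.044  0.622  1.387  0.589  1.241  1.291] p [599.372 224.593 137.304] y [-0.017  0.527 -0.85 ] x [ 0.005 -0.85  -0.527] lean x,y deg -1.1351562495092744 31.810725436897076
scene handle_mid 0.55 [604.691 216.825 145.396]
scene1.npz 1602 3169 c [610.24  172.041 100.188] n [-0.008 -0.259  0.966] tilt 15.013076666319025 az 88.14962690812746
 plane z at x=604: y=85 -> 76.80224841151596  extents [516.945  95.031  77.062] [694.651 251.984 123.783]
wrist1.npz 4003 4462 c [607.966 163.239 100.461] n [ 0.001 -0.25   0.968] tilt 14.505469893778514 az 90.20863201685317
 plane z at x=604: y=85 -> 80.22260005862488  extents [519.736  95.002  80.866] [685.141 250.189 124.499]
scene3.npz 1270 2668 c [625.927 177.935 101.75 ] n [-0.009 -0.258  0.966] tilt 14.965118407046319 az 88.02706519611644
 plane z at x=604: y=85 -> 76.7222488555128  extents [519.382  95.244  77.866] [693.319 252.873 123.553]
```

Call:
drive_tool --gripper '[1,1,1,1,1,1,1,1,1,1,1,1,1,1]' --pt "0 -0.0045 0" --pt "0 -0.0045 0" --pt "0 -0.0045 0" --pt "0.0003 -0.0045 0" --pt "0.0003 -0.0045 0" --pt "0.0003 -0.0045 0" --pt "0.0007 -0.0045 0" --pt "0.0007 -0.0045 0" --pt "0.0007 -0.0045 0" --pt "0 0 0" --pt "0 0 0" --pt "0 0 0" --pt "0 0 0" --pt "0 0 0" --turn '[0,0,0,0,0,0,0,0,0,0,0,0,0,0]'

```text
time_s: 14.08
eef_pos: [599.4, 201.6, 169.8]
ee_rot: [0.616, -0.35, 0.62, -0.337]
force: [-1.4, 10.1, 3.3]
grip_width: 0.112
```

```bash
python3 st.py; python3 c.py 4 scene,wrist handle_mid;  python3 pl.py scene4.npz wrist4.npz
```

```text
14.0833 j [-0.082  0.581  1.364  0.573  1.315  1.296] p [599.448 201.63  169.777] y [-0.019  0.528 -0.849] x [ 0.004 -0.849 -0.528] lean x,y deg -1.263646970986977 31.88876639418685
scene handle_mid 0.68 [603.565 192.233 178.826]
wrist handle_mid 0.74 [602.532 191.721 183.496]
scene4.npz 1268 2317 c [622.965 167.198 123.369] n [-0.007 -0.49   0.871] tilt 29.369616246649187 az 89.23771607923516
 plane z at x=604: y=85 -> 76.97212359585954  extents [518.6    95.203  80.235] [692.113 237.273 165.297]
wrist4.npz 3431 4080 c [630.093 156.46  120.298] n [ 0.002 -0.49   0.872] tilt 29.337354544815195 az 90.20576581837383
 plane z at x=604: y=85 -> 80.18836949229481  extents [525.423  95.032  84.449] [684.807 233.658 164.019]
```

Call:
drive_tool --gripper '[1,1,1,1]' --pt "0.0004 -0.0018 0" --pt "0 0 0" --pt "0 0 0" --pt "0 0 0" --turn '[0,0,0,0]'

```text
time_s: 14.62
eef_pos: [599.5, 200.7, 170.8]
ee_rot: [0.616, -0.35, 0.62, -0.337]
force: [0.4, 12.1, 0.5]
grip_width: 0.118
```

```bash
python3 st.py; python3 c.py 5 scene,wrist;  python3 pl.py scene5.npz wrist5.npz
```

```text
14.6167 j [-0.084  0.58   1.363  0.573  1.318  1.296] p [599.45  200.667 170.788] y [-0.019  0.529 -0.849] x [ 0.004 -0.849 -0.529] lean x,y deg -1.2780978115355022 31.915269275320664
scene5.npz 1317 2300 c [621.738 166.954 123.8  ] n [ 0.002 -0.499  0.867] tilt 29.922651131405992 az 90.28503847383463
 plane z at x=604: y=85 -> 76.68270688400098  extents [515.534  95.018  79.844] [693.573 236.872 165.374]
wrist5.npz 3422 4035 c [630.166 155.905 120.838] n [ 0.001 -0.498  0.867] tilt 29.839333891977894 az 90.13823441840972
 plane z at x=604: y=85 -> 80.20183478619063  extents [524.163  95.139  85.393] [684.824 232.896 165.453]
```

Call:
drive_tool --gripper '[0.4,0.4,0.4,0.4,0.4,0.4,0.4,0.4,0.4,0.4,0.4,0.4,0.4,0.4,0.4,0.4,0.4,0.4,0.4,0.4]' --pt "0 0 0" --pt "0 0 0" --pt "0 0 0" --pt "0 0 0" --pt "0 0 0" --pt "0 -0.02 0" --pt "0 -0.02 0" --pt "0 -0.02 0" --pt "0 -0.02 0" --pt "0 -0.03 0" --pt "0 -0.03 0" --pt "0 -0.03 0" --pt "0 -0.03 0" --pt "0 0 0" --pt "0 0 0" --pt "0 0 0" --pt "0 0 0" --pt "0 0 0" --pt "0 0 0" --pt "0 0 0" --turn '[0,0,0,0,0,0,0,0,0,0,0,0,0,0,0,0,0,0,0,0]'

```text
time_s: 16.38
eef_pos: [603.4, 93.8, 339.7]
ee_rot: [0.615, -0.351, 0.62, -0.338]
force: [-0.0, 1.2, -0.0]
grip_width: 0.6
```

```bash
python3 st.py; python3 c.py 6 scene,wrist cradle_foot,handle_mid;  python3 pl.py scene6.npz wrist6.npz
```

```text
16.3833 j [-0.258  0.474  1.086  0.535  1.733  1.351] p [603.375  93.81  339.707] y [-0.019  0.525 -0.851] x [ 0.003 -0.851 -0.525] lean x,y deg -1.2835665853225418 31.676903050306766
scene cradle_foot 0.72 [601.042  86.259  83.699]
scene handle_mid 0.6 [607.572 195.543 176.671]
wrist cradle_foot 0.96 [606.217  80.195  79.992]
wrist handle_mid 0.65 [603.53  193.328 182.47 ]
scene6.npz 1571 2697 c [608.487 163.141 122.382] n [-0.01  -0.499  0.866] tilt 29.963105149499352 az 88.83080859718875
 plane z at x=604: y=85 -> 77.29076976129033  extents [517.547  95.03   80.01 ] [693.052 236.493 165.733]
wrist6.npz 3749 4180 c [608.018 160.192 123.351] n [ 0.002 -0.498  0.867] tilt 29.872313583885443 az 90.2314261009116
 plane z at x=604: y=85 -> 80.17192686795053  extents [519.78   95.044  84.95 ] [684.347 233.213 165.784]
```

```bash
cat > fk.py <<'E'
import numpy as np
from scipy.optimize import least_squares
from scipy.spatial.transform import Rotation as R
S=[([-0.223,0.313,1.498,0,1.331,-0.223],[525.006,-0.013,231.294],[0,0,-1]),
([1.159,.925,.188,.013,1.931,1.164],[190.8,734.4,352],[.028,.094,-.995]),
([1.085,.528,.897,.019,1.62,1.086],[194,626.6,345.1],[.028,.094,-.995]),
([1.551,.928,.188,-.009,1.823,1.545],[-98.7,779.1,354.3],[.013,.202,-.979]),
([1.483,.982,.187,.064,1.421,1.485],[-55.3,887.8,347.6],[-.018,.527,-.85]),
([.829,.027,1.489,.401,1.234,.762],[187.5,516.1,405.5],[-.017,.526,-.85]),
([-.317,.081,1.439,.531,1.794,-.25],[444.9,109.3,402.8],[-.016,.525,-.851]),
([-.25,.473,1.091,.535,1.724,1.36],[603.5,98.6,338.6],[-.017,.525,-.851]),
([-.042,.627,1.391,.587,1.238,1.29],[597.4,224.9,132.8],[-.023,.525,-.851]),
([-.084,.58,1.363,.573,1.318,1.296],[599.5,200.7,170.8],[-.019,.529,-.849])]
def fk(j,p):
    a1,d,h,L1,e,L2,D,d2=p
    Rz=lambda a:R.from_euler('z',a).as_matrix(); Ry=lambda a:R.from_euler('y',a).as_matrix()
    A=Rz(j[0]); x=A@np.array([a1,d,h]); A=A@Ry(j[1]); x=x+A@[0,0,L1]; A=A@Ry(j[2]); x=x+A@[e,d2,L2]
    A=A@Rz(j[3])@Ry(j[4]); x=x+A@[0,0,D]; A=A@Rz(j[5]); return x,A
def res(p):
    o=[]
    for j,x,y in S:
        X,A=fk(j,p); o+=list(X-x)+list(100*(A[:,2]-y))
    return o
r=least_squares(res,[0,116,350,400,0,400,250,0])
P=r.x
if __name__=='__main__':
    np.set_printoptions(precision=2,suppress=True); print(P); print(np.array(r.fun).reshape(-1,6))
E
python3 fk.py
```

```text
[    0.22 -2417.07   201.39   438.86    39.09   397.3    255.25  2533.36]
[[-0.12  0.24 -0.09 -0.04  0.01  0.  ]
 [-0.34 -0.01  0.03 -0.02  0.01 -0.02]
 [-0.11  0.07  0.42  0.02  0.01 -0.02]
 [ 0.03 -0.06 -0.45 -0.03 -0.1  -0.05]
 [ 0.5   0.11 -0.    0.09 -0.02  0.02]
 [ 0.16  0.    0.48  0.05  0.13  0.05]
 [ 0.23 -0.28 -0.08  0.05 -0.02 -0.01]
 [-0.1   0.09 -0.19 -0.06 -0.05 -0.02]
 [-0.07  0.13 -0.24 -0.07 -0.01  0.02]
 [ 0.01 -0.01  0.13  0.04 -0.07  0.02]]
```

```bash
cat > sim.py <<'E'
from fk import *
lo=np.array([-2.94,-.97,.19,-1.23,.02,-2.88]); hi=np.array([2.94,2.17,2.56,4.37,3.11,2.88])
lim=.7*np.array([2.39,2.39,3.01,3.14,3.14,3.14])/12
# tool frame: y = flange z ; find tool x from flange: calibrate constant
from h import *
def TF(j):
    x,A=fk(j,P); return x,A@C
# const C from start: tool = [[1,0,0],[0,0,1],[0,-1,0]]
_,A0=fk(S[0][0],P); C=A0.T@np.array([[1,0,0],[0,0,1],[0,-1,0.]])
def step(j,xc,Rc,off,turn,w):
    xt=xc+Rc@(np.array(off)*1000); Rt=Rc@R.from_euler('y',turn,degrees=True).as_matrix()
    l=np.maximum(lo,j-lim); h=np.minimum(hi,j+lim)
    l=np.minimum(l,j-1e-6);h=np.maximum(h,j+1e-6)
    f=lambda q:(lambda x,A:np.r_[x-xt,w*R.from_matrix(A@Rt.T).as_rotvec()])(*TF(q))
    q=least_squares(f,np.clip(j,l+1e-7,h-1e-7),bounds=(l,h),x_scale=1.0).x
    x,A=TF(q); return q,x,A
def run(j,rows,w,verbose=False):
    j=np.array(j,float); x,A=TF(j)
    for o,t in rows:
        j,x,A=step(j,x,A,o,t,w)
        if verbose: print(j,x,lean(A))
    return j,x,A
def lean(A): y=A[:,1]; return np.degrees([np.arctan2(y[0],-y[2]),np.arctan2(y[1],-y[2])])
if __name__=='__main__':
    for w in (100,200,300,500,1000):
        j,x,A=run([1.551,.928,.19,-.009,1.823,1.545],[([0,0,.03],0)]*8,w); print(w,j,x,lean(A))
        j,x,A=run(j,[([0,0,.03],0)]*13,w); print(w,j,x,lean(A))
    print('obs 834 325 19.2 ; 887.8 347.6 31.8')
E
python3 sim.py
```

```text
100 [1.518 0.937 0.19  0.131 1.018 1.494] [-94.908 949.257 459.542] [-7.089 57.453]
100 [1.466 0.788 0.19  0.678 0.276 1.046] [-65.61  908.382 792.778] [-168.389  111.244]
200 [1.518 0.938 0.19  0.088 1.247 1.512] [-89.672 912.43  412.839] [-3.689 44.116]
200 [1.468 0.807 0.19  0.307 0.63  1.375] [-66.515 934.745 679.294] [-66.266  88.073]
300 [1.519 0.95  0.19  0.058 1.419 1.518] [-85.174 880.372 374.641] [-1.911 33.527]
300 [1.474 0.853 0.19  0.188 0.944 1.448] [-64.412 936.148 556.018] [-9.014 66.859]
500 [1.52  0.972 0.19  0.026 1.594 1.52 ] [-80.159 843.987 334.576] [-0.426 22.155]
500 [1.482 0.946 0.19  0.09  1.312 1.481] [-58.141 904.496 394.171] [-2.213 39.971]
1000 [1.521 0.992 0.19  0.006 1.706 1.518] [-76.771 819.067 308.982] [ 0.433 14.558]
1000 [1.487 1.04  0.19  0.029 1.567 1.486] [-51.417 859.863 279.289] [ 0.024 19.816]
obs 834 325 19.2 ; 887.8 347.6 31.8
```

```bash
cat > s2.py <<'E'
from sim import *
for w in (550,600,650):
    j,x,A=run([1.551,.928,.19,-.009,1.823,1.545],[([0,0,.03],0)]*8,w); print(w,x,lean(A))
    j,x,A=run(j,[([0,0,.03],0)]*13,w); print(w,j,x,lean(A))
Pp=np.load('scene6.npz')['P']
m=np.isfinite(Pp[...,2])
for y0 in range(-1000,-150,100):
    row=[]
    for x0 in range(-100,900,100):
        k=m&(Pp[...,0]>x0)&(Pp[...,0]<x0+100)&(Pp[...,1]>y0)&(Pp[...,1]<y0+100)
        row.append(int(np.percentile(Pp[...,2][k],98)) if k.sum()>20 else -1)
    print(y0,row)
E
python3 s2.py
```

```text
550 [-79.463 838.888 329.225] [-0.243 20.594]
550 [1.483 0.964 0.19  0.077 1.365 1.483] [-56.912 896.809 370.477] [-1.684 35.934]
600 [-78.9   834.757 324.935] [-0.097 19.332]
600 [1.484 0.978 0.19  0.067 1.407 1.484] [-55.856 890.003 351.271] [-1.288 32.623]
650 [-78.441 831.382 321.458] [ 0.019 18.303]
650 [1.484 0.991 0.19  0.059 1.442 1.485] [-54.956 884.071 335.614] [-0.983 29.895]
-1000 [-1, -1, -1, -1, -1, -1, -1, -1, -736, -432]
-900 [7, 6, -1, 151, -1, 5, 5, 5, 5, 4]
-800 [121, 7, 150, 154, 154, 154, 134, 5, 5, 5]
-700 [120, 6, 149, 153, 155, 154, 6, 5, 6, 135]
-600 [119, 5, 6, 6, 146, 150, 11, 5, 6, 139]
-500 [5, 6, 6, 5, 6, 9, 8, 12, 13, 139]
-400 [5, 7, -1, 4, 5, 72, 74, 20, 22, 138]
-300 [-1, -1, -1, 4, 5, 39, 65, 42, 20, 139]
-200 [7, 7, 4, 5, 6, 46, 564, 564, 5, 136]
```

View pics/scene6.png

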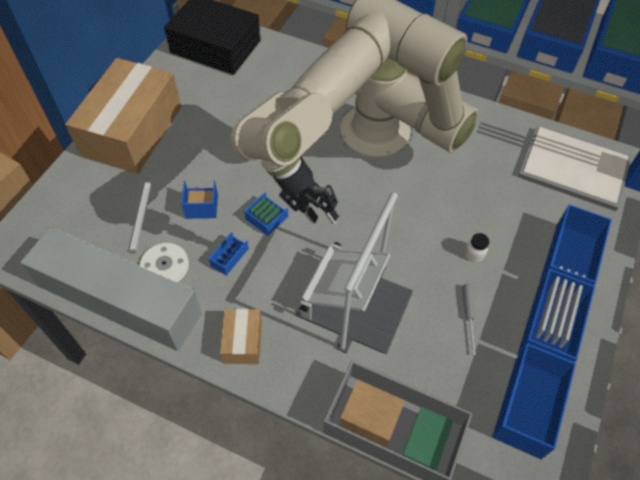

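```bash
cat > s3.py <<'E'
from sim import *
W=605
s=ctrl.sense(); j=s['joints']; x,A=TF(j); print(x,s['eef_pos'],A,tool(s)[:3,:3])
n=21; d=np.array([-487,-694,60.])/1000/n; o=np.round(A.T@d,4); print('row',o)
j,x,A=run(j,[(o,0)]*n,W); print(j,x,lean(A))
o2=np.round(A.T@np.array([0,-.03,0]),4); print(o2)
for k in range(40):
    j,x,A=run(j,[(o2,0)],W)
    print(k,j,x,lean(A)) if k%3==0 else 0
E
python3 s3.py
```

```text
[603.48   93.488 340.102] [603.479  93.517 340.09 ] [[ 0.003 -0.018  1.   ]
 [-0.851  0.525  0.013]
 [-0.525 -0.851 -0.014]] [[ 0.003 -0.018  1.   ]
 [-0.851  0.525  0.012]
 [-0.525 -0.851 -0.014]]
row [ 0.027 -0.019 -0.024]
[-1.567  0.909  0.21  -0.027  2.57  -0.023] [ 114.954 -587.663  391.333] [-1.13  31.352]
[ 0.026 -0.016 -0.   ]
0 [-1.572  0.934  0.19  -0.028  2.557 -0.028] [ 111.654 -597.127  380.128] [-0.987 30.879]
3 [-1.588  0.973  0.19  -0.027  2.489 -0.04 ] [ 101.614 -620.212  347.543] [-0.556 29.241]
6 [-1.602  1.005  0.19  -0.025  2.424 -0.051] [  92.128 -640.44   319.278] [-0.158 27.398]
9 [-1.615  1.031  0.19  -0.022  2.363 -0.06 ] [  83.229 -658.39   295.493] [ 0.204 25.37 ]
12 [-1.627  1.051  0.19  -0.018  2.305 -0.068] [  74.918 -674.526  276.23 ] [ 0.53 23.18]
15 [-1.638  1.065  0.19  -0.014  2.251 -0.075] [  67.178 -689.204  261.441] [ 0.82  20.851]
18 [-1.649  1.074  0.19  -0.008  2.199 -0.082] [  59.976 -702.676  251.013] [ 1.077 18.402]
21 [-1.659  1.078  0.19  -0.003  2.152 -0.088] [  53.272 -715.109  244.784] [ 1.303 15.854]
24 [-1.668  1.077  0.19   0.004  2.107 -0.093] [  47.024 -726.595  242.557] [ 1.501 13.225]
27 [-1.676  1.072  0.19   0.011  2.066 -0.098] [  41.187 -737.169  244.113] [ 1.673 10.529]
30 [-1.685  1.063  0.19   0.018  2.028 -0.103] [  35.72  -746.822  249.219] [1.822 7.781]
33 [-1.693  1.05   0.19   0.025  1.992 -0.107] [  30.582 -755.51   257.632] [1.95  4.993]
36 [-1.7    1.034  0.19   0.033  1.96  -0.112] [  25.738 -763.168  269.104] [2.061 2.175]
39 [-1.708  1.015  0.19   0.042  1.93  -0.116] [  21.155 -769.717  283.386] [ 2.155 -0.666]
```

```bash
cat > s4.py <<'E'
from sim import *
W=605
j=ctrl.sense()['joints']
x,A=TF(j); j0,x,A0=run(j,[([.027,-.019,-.024],0)]*21,W)
for ang in (0,20,35,50):
  for xx in (0,.004,.008):
    d=np.array([xx,-.041*np.cos(np.radians(ang)),.041*np.sin(np.radians(ang))]); d*=.0415/np.linalg.norm(d)
    j=j0;A=A0
    for k in range(40):
        o=A.T@d; j,x,A=run(j,[(o,0)],W)
        if lean(A)[1]<0.3: break
    print(ang,xx,k,j,x,lean(A))
E
python3 s4.py
```

```text
0 0 27 [-1.678  1.257  0.19   0.035  1.698 -0.098] [  37.191 -824.516   91.755] [ 1.996 -0.018]
0 0.004 27 [-1.605  1.258  0.19   0.07   1.696 -0.013] [ 105.761 -820.234   91.448] [3.968 0.024]
0 0.008 27 [-1.534  1.259  0.19   0.104  1.694  0.071] [ 172.552 -810.806   91.748] [5.876 0.279]
20 0 29 [-1.695  0.988  0.19   0.047  1.954 -0.099] [  33.244 -760.887  304.272] [ 2.419 -0.872]
20 0.004 29 [-1.617  0.99   0.19   0.092  1.95   0.006] [ 103.496 -757.378  303.114] [ 4.853 -0.812]
20 0.008 29 [-1.539  0.995  0.19   0.134  1.941  0.108] [ 171.992 -749.123  300.762] [ 7.194 -0.525]
35 0 32 [-1.72   0.774  0.19   0.062  2.175 -0.104] [  30.144 -668.     455.009] [ 2.883 -0.592]
35 0.004 32 [-1.63   0.777  0.19   0.127  2.168  0.034] [ 103.721 -665.354  453.569] [ 5.972 -0.526]
35 0.008 32 [-1.541  0.786  0.19   0.186  2.15   0.166] [ 175.532 -658.701  449.832] [ 8.922 -0.231]
50 0 39 [-1.774  0.538  0.19   0.101  2.419 -0.114] [  26.203 -532.933  594.15 ] [ 3.812 -0.358]
50 0.004 39 [-1.659  0.544  0.19   0.222  2.404  0.108] [ 107.891 -531.672  593.516] [ 8.53  -0.305]
50 0.008 39 [-1.544  0.557  0.19   0.325  2.362  0.31 ] [ 187.715 -527.558  590.154] [12.969 -0.029]
```

Call:
drive_tool --gripper '[0.4,0.4,0.4,0.4,0.4,0.4,0.4,0.4,0.4,0.4,0.4,0.4,0,0,0,0,0,0,0,0]' --pt "0.027 -0.019 -0.024" --pt "0.027 -0.019 -0.024" --pt "0.027 -0.019 -0.024" --pt "0.027 -0.019 -0.024" --pt "0.027 -0.019 -0.024" --pt "0.027 -0.019 -0.024" --pt "0.027 -0.019 -0.024" --pt "0.027 -0.019 -0.024" --pt "0.027 -0.019 -0.024" --pt "0.027 -0.019 -0.024" --pt "0.027 -0.019 -0.024" --pt "0.027 -0.019 -0.024" --pt "0.027 -0.019 -0.024" --pt "0.027 -0.019 -0.024" --pt "0.027 -0.019 -0.024" --pt "0.027 -0.019 -0.024" --pt "0.027 -0.019 -0.024" --pt "0.027 -0.019 -0.024" --pt "0.027 -0.019 -0.024" --pt "0.027 -0.019 -0.024" --turn '[0,0,0,0,0,0,0,0,0,0,0,0,0,0,0,0,0,0,0,0]'

```text
time_s: 18.35
eef_pos: [134.6, -567.5, 386.4]
ee_rot: [0.615, -0.35, 0.62, -0.339]
force: [0.1, -0.2, 1.0]
grip_width: 1.001
```

Call:
drive_tool --gripper '[0,0,0,0,0,0,0,0,0,0,0,0,0,0,0,0,0,0,0,0]' --pt "0.0263 -0.0314 -0.004" --pt "0.0263 -0.0314 -0.004" --pt "0.0263 -0.0314 -0.004" --pt "0.0263 -0.0314 -0.004" --pt "0.0263 -0.0314 -0.004" --pt "0.0263 -0.0314 -0.004" --pt "0.0263 -0.0314 -0.004" --pt "0.0263 -0.0314 -0.004" --pt "0.0263 -0.0314 -0.004" --pt "0.0263 -0.0314 -0.004" --pt "0.0314 -0.0263 -0.004" --pt "0.0314 -0.0263 -0.004" --pt "0.0314 -0.0263 -0.004" --pt "0.0314 -0.0263 -0.004" --pt "0.0314 -0.0263 -0.004" --pt "0.0314 -0.0263 -0.004" --pt "0.0314 -0.0263 -0.004" --pt "0.0314 -0.0263 -0.004" --pt "0.0314 -0.0263 -0.004" --pt "0.0314 -0.0263 -0.004" --turn '[0,0,0,0,0,0,0,0,0,0,0,0,0,0,0,0,0,0,0,0]'

```text
time_s: 20.02
eef_pos: [7.0, -685.0, 331.1]
ee_rot: [0.563, -0.429, 0.554, -0.438]
force: [-0.2, 0.3, 0.1]
grip_width: 1.0
```

```bash
python3 st.py
```

```text
20.0167 j [-1.723  0.963  0.187 -0.027  2.241 -0.166] p [   7.034 -685.012  331.149] y [ 0.017  0.248 -0.969] x [ 0.002 -0.969 -0.248] lean x,y deg 1.0062118048467572 14.341140190113103
```

```bash
cat > s5.py <<'E'
from sim import *
W=605
s=ctrl.sense(); j0=np.clip(s['joints'],lo,hi)
for tz in (-.004,-.008,-.012,-.016):
    j=j0
    for k in range(20):
        lam=14-k*1.15
        o=[.0362,-.018,tz]; j,x,A=run(j,[(o,0)],W)
        if lean(A)[1]<.4: break
    print(tz,k+1,j,x,lean(A))
E
python3 s5.py
```

```text
-0.004 12 [-1.774  0.992  0.19   0.013  1.964 -0.196] [ -33.847 -757.655  300.941] [0.718 0.052]
-0.008 12 [-1.819  0.993  0.19   0.005  1.96  -0.245] [ -70.558 -755.923  299.909] [ 0.266 -0.012]
-0.012 12 [-1.865  0.995  0.19  -0.003  1.954 -0.294] [-107.02  -752.972  298.62 ] [-0.197 -0.125]
-0.016 12 [-1.91   0.997  0.19  -0.01   1.947 -0.343] [-143.102 -748.837  297.095] [-0.675 -0.286]
```

Call:
drive_tool --gripper '[0,0,0,0,0,0,0,0,0,0,0,0]' --pt "0.0362 -0.018 -0.01" --pt "0.0362 -0.018 -0.01" --pt "0.0362 -0.018 -0.01" --pt "0.0362 -0.018 -0.01" --pt "0.0362 -0.018 -0.01" --pt "0.0362 -0.018 -0.01" --pt "0.0362 -0.018 -0.01" --pt "0.0362 -0.018 -0.01" --pt "0.0362 -0.018 -0.01" --pt "0.0362 -0.018 -0.01" --pt "0.0362 -0.018 -0.01" --pt "0.0362 -0.018 -0.01" --turn '[0,0,0,0,0,0,0,0,0,0,0,0]'

```text
time_s: 21.02
eef_pos: [-89.1, -754.2, 295.6]
ee_rot: [0.502, -0.498, 0.502, -0.498]
force: [0.4, 0.4, -0.6]
grip_width: 0.994
```

```bash
python3 st.py
```

```text
21.0167 j [-1.842  1.     0.187 -0.001  1.962 -0.271] p [ -89.098 -754.169  295.632] y [ 0.001  0.008 -1.   ] x [-0.001 -1.    -0.008] lean x,y deg 0.05325777844170157 0.46498560309883186
```

Call:
drive_tool --gripper '[0,0,0,0,0,0,0,0,0,0,0,0,0,0,0,0,0,0,0,0]' --pt "-0.0258 0.002 0.0315" --pt "-0.0258 0.002 0.0315" --pt "-0.0258 0.002 0.0315" --pt "-0.0258 0.002 0.0315" --pt "-0.0258 0.002 0.0315" --pt "-0.0258 0.002 0.0315" --pt "-0.0258 0.002 0.0315" --pt "-0.0258 0.002 0.0315" --pt "-0.0258 0.002 0.0315" --pt "-0.0258 0.002 0.0315" --pt "-0.0258 0.002 0.0315" --pt "-0.0258 0.002 0.0315" --pt "-0.0258 0.002 0.0315" --pt "-0.0258 0.002 0.0315" --pt "-0.0258 0.002 0.0315" --pt "-0.0258 0.002 0.0315" --pt "-0.0258 0.002 0.0315" --pt "-0.0258 0.002 0.0315" --pt "-0.0258 0.002 0.0315" --pt "-0.0258 0.002 0.0315" --turn '[0,0,0,0,0,0,0,0,0,0,0,0,0,0,0,0,0,0,0,0]'

```text
time_s: 22.68
eef_pos: [523.4, -255.6, 264.6]
ee_rot: [0.503, -0.497, 0.502, -0.499]
force: [-0.3, -0.7, 1.0]
grip_width: 0.999
```

```bash
python3 st.py; python3 c.py 7 wrist,scene bin_mid,bin_front; python3 pl.py scene7.npz
```

```text
22.6833 j [-0.659  0.423  1.256  0.009  1.466  0.911] p [ 523.397 -255.639  264.585] y [ 0.003  0.009 -1.   ] x [-0.001 -1.    -0.009] lean x,y deg 0.17561885406249456 0.522470911283371
wrist bin_mid 0.56 [ 615.946 -190.598   21.588]
wrist bin_front 0.89 [ 566.719 -181.335   -0.421]
scene bin_mid 0.63 [ 624.741 -189.163   21.581]
scene bin_front 0.63 [ 567.609 -182.459    0.358]
scene bin_front 0.19 [598.839  83.531  80.469]
scene7.npz 1566 2690 c [610.571 163.168 122.341] n [ 0.005 -0.504  0.864] tilt 30.274035958004443 az 90.51151976111363
 plane z at x=604: y=85 -> 76.74696692336622  extents [517.401  95.021  80.767] [693.062 236.505 167.105]
```

View pics/wrist7.png

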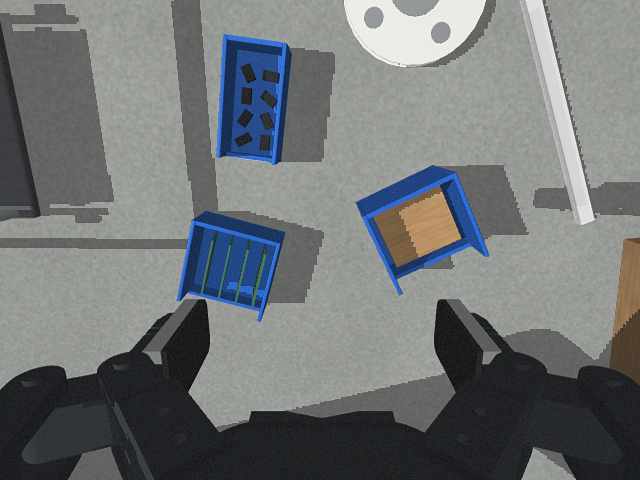

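View pics/scene7.png

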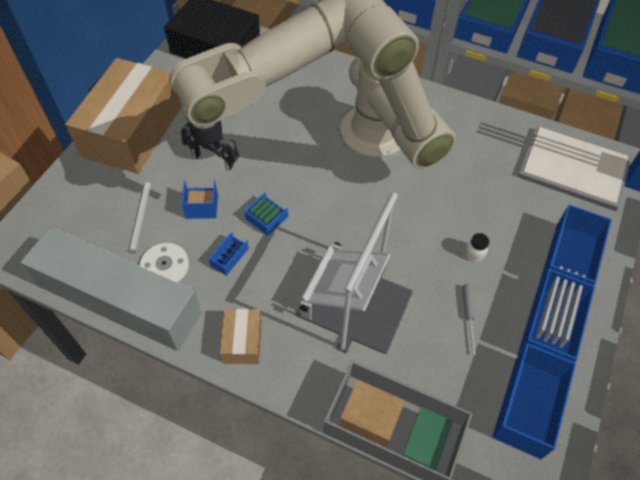

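```bash
cat > bin.py <<'E'
from h import *
import sys
z=np.load(sys.argv[1]); P=z['P']; p=z['p'].astype(int)
blue=(p[...,2]>p[...,0]+40)
m=(P[...,2]>30)&(P[...,2]<60)&(P[...,0]>540)&(P[...,0]<700)&(P[...,1]>-250)&(P[...,1]<-135)
q=P[m]; print(len(q),q.min(0),q.max(0),np.percentile(q[:,2],[50,90,98]))
r=cv2.minAreaRect(q[:,:2].astype(np.float32)); print(r)
# full incl. front
m2=blue&(P[...,2]>12)&(P[...,2]<60)&(P[...,0]>540)&(P[...,0]<700)&(P[...,1]>-250)&(P[...,1]<-135)
q=P[m2];print(cv2.minAreaRect(q[:,:2].astype(np.float32)))
# side walls
hi=P[m]
for lo_,hi_ in ((575,600),(600,630),(630,660),(660,690)):
    k=(hi[:,0]>lo_)&(hi[:,0]<hi_); a=hi[k]; print(lo_,a[:,0].mean(),a[:,1].min(),a[:,1].max())
E
python3 bin.py wrist7.npz
```

```text
2215 [ 562.976 -223.846   30.004] [ 673.651 -154.988   47.651] [44.471 45.952 46.583]
((618.4530029296875, -189.3437042236328), (56.54865646362305, 105.407958984375), 82.49018859863281)
((618.220947265625, -189.3361358642578), (56.597930908203125, 105.88736724853516), 82.52791595458984)
575 587.4504051573372 -215.30042390854655 -156.44079627253674
600 615.0133893308971 -219.12972705718116 -159.16957208002185
630 645.243114414081 -223.1130195600902 -163.04103081545693
660 666.9423721815007 -223.8462200148144 -166.8649577684229
```

Call:
drive_tool --gripper '[0,0,0,0,0,0,0,0,0,0]' --pt "-0.0221 0 0.0317" --pt "-0.0221 0 0.0317" --pt "-0.0221 0 0.0317" --pt "0 0.02 0" --pt "0 0.03 0" --pt "0 0.035 0" --pt "0 0.035 0" --pt "0 0.035 0" --pt "0 0.02 0" --pt "0 0 0" --turn '[0,0,0,4,3.5,0,0,0,0,0]'

```text
time_s: 23.82
eef_pos: [614.5, -189.6, 85.3]
ee_rot: [0.467, -0.464, 0.537, -0.527]
force: [-0.4, 0.1, -0.8]
grip_width: 0.999
```

```bash
python3 st.py; python3 c.py 8 wrist bin_mid; python3 bin.py wrist8.npz
```

```text
23.8167 j [-0.485  0.709  1.271  0.01   1.174  1.216] p [ 614.527 -189.55    85.302] y [-0.006  0.014 -1.   ] x [-0.134 -0.991 -0.013] lean x,y deg -0.33664768802332745 0.7973743825885473
wrist bin_mid 0.66 [ 618.519 -189.112   18.774]
5361 [ 562.6   -223.537   30.039] [ 673.672 -155.299   47.555] [44.72  45.761 46.245]
((618.144287109375, -189.36062622070312), (56.17357635498047, 105.14769744873047), 82.47599029541016)
((617.9607543945312, -189.32301330566406), (56.147090911865234, 105.52141571044922), 82.47599029541016)
575 587.6902888036509 -214.73210539839135 -155.60352466252684
600 615.3584821869666 -218.7143321330577 -158.94249227751956
630 645.4315429000263 -222.95039995557988 -163.04168826996744
660 667.5833966095489 -223.53690049754044 -166.6462081473495
```

View pics/wrist8.png

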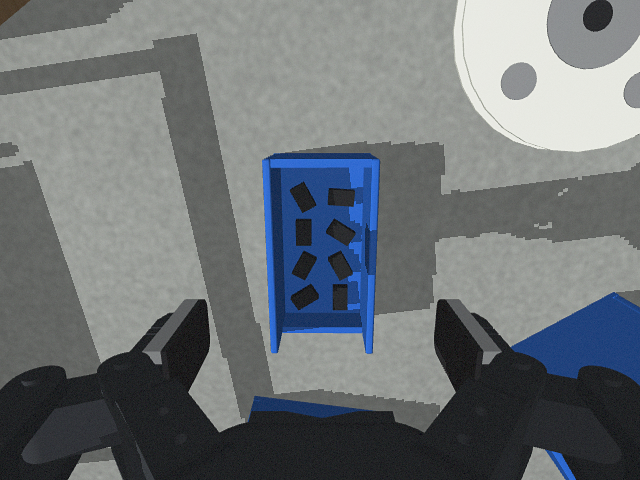

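Call:
drive_tool --gripper '[0,0,0,0,0,1,1,1,1,1,1,1]' --pt "0.001 0.02 0.0035" --pt "0 0.02 0" --pt "0 0.02 0" --pt "0 0.01 0" --pt "0 0.01 0" --pt "0 0 0" --pt "0 0 0" --pt "0 0 0" --pt "0 0 0" --pt "0 0 0" --pt "0 0 0" --pt "0 0 0" --turn '[0,0,0,0,0,0,0,0,0,0,0,0]' --force 25

```text
time_s: 24.92
eef_pos: [621.5, -190.1, 11.4]
ee_rot: [0.469, -0.463, 0.533, -0.53]
force: [-0.5, 0.2, 6.4]
grip_width: 0.651
```

```bash
python3 st.py; python3 c.py 9 wrist,side
```

```text
24.9167 j [-0.481  0.81   1.299  0.011  1.034  1.216] p [ 621.475 -190.124   11.434] y [ 0.004  0.009 -1.   ] x [-0.131 -0.991 -0.009] lean x,y deg 0.20422865345466584 0.5074739430125531
```

View pics/wrist9.png

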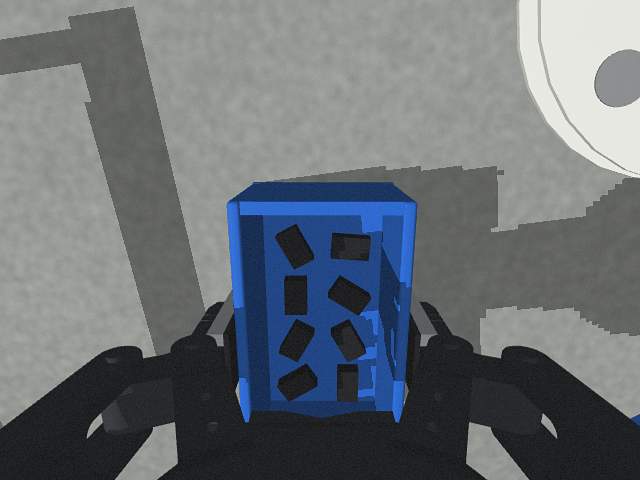

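Call:
drive_tool --gripper '[1,1,1,1,1,1,1,1,1,1,1,1,1,1,1,1,1,1]' --pt "0 -0.01 0" --pt "0 -0.02 0" --pt "0 -0.03 0" --pt "0 -0.03 0" --pt "0 -0.018 0" --pt "0 -0.018 0" --pt "0 -0.018 0" --pt "0 -0.018 0" --pt "0 -0.018 0" --pt "0 -0.018 0" --pt "0 -0.018 0" --pt "0 -0.018 0" --pt "0 -0.018 0" --pt "0 -0.018 0" --pt "0 -0.018 0" --pt "0 -0.018 0" --pt "0 -0.018 0" --pt "0 -0.018 0" --turn '[0,0,0,0,-7,-7,-7,-7,-7,-7,-7,-7,-7,-7,-7,-7,-7,-6.5]' --force 35

```text
time_s: 26.52
eef_pos: [619.8, -192.9, 353.2]
ee_rot: [0.711, -0.703, -0.002, 0.002]
force: [0.4, -0.0, -1.9]
grip_width: 0.645
```

```bash
python3 st.py; python3 c.py 10 wrist; cat > s6.py <<'E'
from sim import *
W=605
j0=ctrl.sense()['joints']; x,A=TF(j0)
def go(j,t,rows):
    x,A=TF(j); o=np.round(A.T@((np.array(t)-x)/1000/rows),4); print('rows',rows,o)
    return run(j,[(o,0)]*rows,W)
j,x,A=go(j0,[260,330,380],17); print(j,x,lean(A))
j,x,A=go(j,[-116,620,430],13); print(j,x,lean(A)); js=j;As=A
for ang in (0,15,25):
  for xx in (0,.003,-.003):
    d=np.array([xx,np.cos(np.radians(ang))*.041,.041*np.sin(np.radians(ang))]); j=js;A=As
    for k in range(50):
        j,x,A=run(j,[(A.T@d,0)],W)
        if lean(A)[1]>29.5: break
    print(ang,xx,k+1,j,x,lean(A))
E
python3 s6.py
```

```text
26.5167 j [-0.486  0.584  0.787  0.01   1.775 -0.489] p [ 619.804 -192.907  353.197] y [ 0.001  0.01  -1.   ] x [1.    0.005 0.001] lean x,y deg 0.05594287424061029 0.6010565961549428
rows 17 [-0.021 -0.001  0.031]
[0.62  0.004 1.48  0.003 1.649 0.609] [260.453 329.549 380.743] [0.388 0.432]
rows 13 [-0.029 -0.004  0.023]
[ 1.574  0.566  0.619 -0.007  1.949  1.559] [-116.348  619.97   429.785] [0.388 0.432]
0 0 25 [1.479 1.223 0.19  0.089 1.219 1.459] [-51.345 944.27  152.694] [-2.51  29.518]
0 0.003 26 [1.423 1.234 0.19  0.103 1.189 1.4  ] [ -0.046 952.11  146.398] [-1.311 30.786]
0 -0.003 25 [1.532 1.225 0.19  0.081 1.212 1.512] [-99.598 941.558 151.597] [-3.719 29.634]
15 0 24 [1.472 1.024 0.19  0.091 1.414 1.47 ] [-50.781 895.393 310.412] [-2.666 29.764]
15 0.003 24 [1.417 1.023 0.19  0.1   1.419 1.417] [ -4.045 896.087 310.895] [-1.48  29.728]
15 -0.003 24 [1.526 1.026 0.19  0.082 1.407 1.522] [-97.299 893.094 309.122] [-3.863 29.873]
25 0 24 [1.463 0.896 0.19  0.097 1.536 1.474] [-49.838 849.053 405.634] [-2.808 30.139]
25 0.003 24 [1.405 0.895 0.19  0.107 1.541 1.42 ] [ -3.371 849.655 406.085] [-1.577 30.105]
25 -0.003 24 [1.521 0.899 0.19  0.087 1.528 1.528] [-96.102 846.98  404.246] [-4.051 30.245]
```

View pics/wrist10.png

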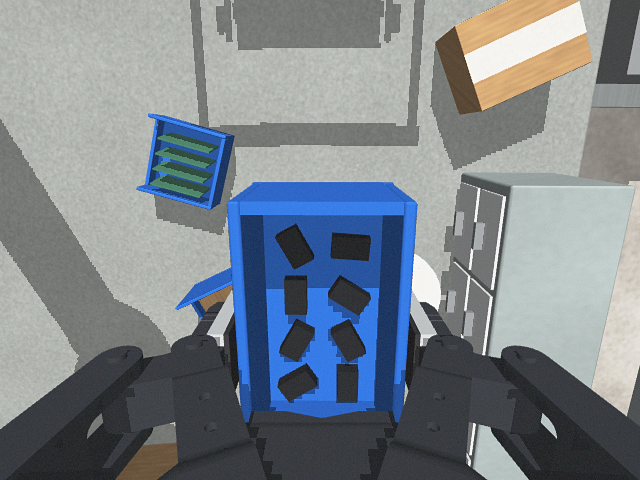

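```bash
sed -i 's/\[-116,620,430\],13/[X0,620,430],13/; s/(0,15,25)/(12,18)/; s/(0,.003,-.003)/(.003,.006)/' s6.py; for X in -60 0 60; do sed "s/X0/$X/" s6.py > s6b.py; python3 s6b.py; done
```

```text
rows 17 [-0.021 -0.001  0.031]
[0.62  0.004 1.48  0.003 1.649 0.609] [260.453 329.549 380.743] [0.388 0.432]
rows 13 [-0.024 -0.004  0.023]
[ 1.483  0.542  0.657 -0.006  1.935  1.469] [-60.453 620.611 430.168] [0.388 0.432]
12 0.003 24 [1.395 1.061 0.19  0.088 1.382 1.39 ] [ 20.734 906.965 281.436] [ 0.027 29.542]
12 0.006 24 [1.341 1.062 0.19  0.097 1.381 1.337] [ 67.521 905.303 280.745] [ 1.201 29.615]
18 0.003 24 [1.389 0.985 0.19  0.091 1.452 1.391] [ 20.919 883.558 340.12 ] [ 0.014 29.932]
18 0.006 24 [1.333 0.986 0.19  0.101 1.451 1.338] [ 67.517 881.961 339.319] [ 1.218 30.004]
rows 17 [-0.021 -0.001  0.031]
[0.62  0.004 1.48  0.003 1.649 0.609] [260.453 329.549 380.743] [0.388 0.432]
rows 13 [-0.02  -0.004  0.023]
[ 1.385  0.53   0.675 -0.005  1.928  1.372] [ -0.643 619.997 430.568] [0.388 0.432]
12 0.003 24 [1.368 1.061 0.19  0.077 1.38  1.361] [ 47.576 906.192 281.435] [ 1.604 29.556]
12 0.006 24 [1.314 1.063 0.19  0.087 1.376 1.309] [ 94.235 903.748 280.304] [ 2.785 29.666]
18 0.003 24 [1.362 0.985 0.19  0.08  1.449 1.361] [ 47.415 882.808 340.073] [ 1.645 29.945]
18 0.006 24 [1.307 0.987 0.19  0.09  1.446 1.308] [ 93.891 880.483 338.824] [ 2.855 30.054]
rows 17 [-0.021 -0.001  0.031]
[0.62  0.004 1.48  0.003 1.649 0.609] [260.453 329.549 380.743] [0.388 0.432]
rows 13 [-0.015 -0.004  0.022]
[ 1.287  0.536  0.667 -0.004  1.929  1.274] [ 60.475 619.408 429.678] [0.388 0.432]
12 0.003 24 [1.341 1.062 0.19  0.066 1.375 1.332] [ 74.956 905.172 280.636] [ 3.216 29.581]
12 0.006 24 [1.288 1.065 0.19  0.076 1.369 1.28 ] [121.405 901.938 279.066] [ 4.408 29.729]
18 0.003 24 [1.335 0.986 0.19  0.069 1.444 1.331] [ 74.446 881.863 339.3  ] [ 3.312 29.968]
18 0.006 24 [1.28  0.989 0.19  0.079 1.438 1.278] [120.723 878.801 337.601] [ 4.532 30.115]
```

Call:
drive_tool --gripper '[1,1,1,1,1,1,1,1,1,1,1,1,1,1,1,1,1]' --pt "-0.021 -0.001 0.031" --pt "-0.021 -0.001 0.031" --pt "-0.021 -0.001 0.031" --pt "-0.021 -0.001 0.031" --pt "-0.021 -0.001 0.031" --pt "-0.021 -0.001 0.031" --pt "-0.021 -0.001 0.031" --pt "-0.021 -0.001 0.031" --pt "-0.021 -0.001 0.031" --pt "-0.021 -0.001 0.031" --pt "-0.021 -0.001 0.031" --pt "-0.021 -0.001 0.031" --pt "-0.021 -0.001 0.031" --pt "-0.021 -0.001 0.031" --pt "-0.021 -0.001 0.031" --pt "-0.021 -0.001 0.031" --pt "-0.021 -0.001 0.031" --turn '[0,0,0,0,0,0,0,0,0,0,0,0,0,0,0,0,0]'

```text
time_s: 27.98
eef_pos: [261.8, 334.9, 373.8]
ee_rot: [0.711, -0.703, 0.001, -0.002]
force: [1.5, -0.3, -1.3]
grip_width: 0.648
```

Call:
drive_tool --gripper '[1,1,1,1,1,1,1,1,1,1,1,1,1]' --pt "-0.024 -0.004 0.023" --pt "-0.024 -0.004 0.023" --pt "-0.024 -0.004 0.023" --pt "-0.024 -0.004 0.023" --pt "-0.024 -0.004 0.023" --pt "-0.024 -0.004 0.023" --pt "-0.024 -0.004 0.023" --pt "-0.024 -0.004 0.023" --pt "-0.024 -0.004 0.023" --pt "-0.024 -0.004 0.023" --pt "-0.024 -0.004 0.023" --pt "-0.024 -0.004 0.023" --pt "-0.024 -0.004 0.023" --turn '[0,0,0,0,0,0,0,0,0,0,0,0,0]'

```text
time_s: 29.07
eef_pos: [-49.7, 633.0, 428.5]
ee_rot: [0.711, -0.704, 0.001, -0.002]
force: [0.7, 1.6, -0.8]
grip_width: 0.652
```

```bash
python3 st.py
```

```text
29.0667 j [ 1.465  0.576  0.607 -0.     1.949  1.468] p [-49.669 633.001 428.549] y [ 0.001  0.01  -1.   ] x [ 1.    -0.003  0.001] lean x,y deg 0.06354803476480851 0.5684531339349671
```

Call:
drive_tool --gripper '[1,1,1,1,1,1,1,1,1,1,1,1,1,1,1,1,1,1,1,1]' --pt "0.003 -0.0127 0.039" --pt "0.003 -0.0127 0.039" --pt "0.003 -0.0127 0.039" --pt "0.003 -0.0127 0.039" --pt "0.003 -0.0127 0.039" --pt "0.003 -0.0127 0.039" --pt "0.003 -0.007 0.0404" --pt "0.003 -0.007 0.0404" --pt "0.003 -0.007 0.0404" --pt "0.003 -0.007 0.0404" --pt "0.003 -0.007 0.0404" --pt "0.003 -0.007 0.0404" --pt "0.003 -0.007 0.0404" --pt "0.003 0 0.041" --pt "0.003 0 0.041" --pt "0.003 0 0.041" --pt "0.003 0 0.041" --pt "0.003 0 0.041" --pt "0.003 0 0.041" --pt "0.003 0 0.041" --turn '[0,0,0,0,0,0,0,0,0,0,0,0,0,0,0,0,0,0,0,0]'

```text
time_s: 30.73
eef_pos: [17.0, 843.0, 352.1]
ee_rot: [0.834, -0.552, 0.003, -0.0]
force: [-0.3, -0.1, -1.5]
grip_width: 0.646
```

```bash
python3 st.py; cat > s7.py <<'E'
from sim import *
W=605
j=np.clip(ctrl.sense()['joints'],lo,hi)
for tx in (0,.003,.006):
    q=j
    for k in range(9):
        q,x,A=run(q,[([tx,.0057,.0406],0)],W); print(tx,k+1,x,lean(A))
E
python3 s7.py
```

```text
30.7333 j [1.39  0.95  0.189 0.074 1.607 1.412] p [ 17.011 843.048 352.055] y [-0.003  0.39  -0.921] x [ 1.    -0.004 -0.005] lean x,y deg -0.21349793325384805 22.959050205739704
0 1 [ 16.507 852.27  346.945] [-0.166 24.281]
0 2 [ 16.03  860.952 343.238] [-0.138 25.649]
0 3 [ 15.578 869.08  340.608] [-0.11  27.023]
0 4 [ 15.151 876.674 339.03 ] [-0.082 28.403]
0 5 [ 14.748 883.755 338.474] [-0.054 29.784]
0 6 [ 14.366 890.338 338.911] [-0.026 31.166]
0 7 [ 14.006 896.438 340.306] [ 0.001 32.547]
0 8 [ 13.667 902.067 342.624] [ 0.029 33.925]
0 9 [ 13.347 907.235 345.83 ] [ 0.056 35.299]
0.003 1 [ 19.389 852.223 346.912] [-0.161 24.283]
0.003 2 [ 21.683 860.855 343.175] [-0.122 25.652]
0.003 3 [ 23.895 868.93  340.516] [-0.079 27.028]
0.003 4 [ 26.027 876.469 338.912] [-0.031 28.409]
0.003 5 [ 28.085 883.493 338.333] [ 0.023 29.793]
0.003 6 [ 30.071 890.017 338.749] [ 0.081 31.177]
0.003 7 [ 31.988 896.056 340.127] [ 0.144 32.559]
0.003 8 [ 33.84  901.623 342.431] [ 0.212 33.939]
0.003 9 [ 35.63  906.728 345.626] [ 0.286 35.314]
0.006 1 [ 22.272 852.168 346.875] [-0.156 24.285]
0.006 2 [ 27.335 860.729 343.098] [-0.107 25.656]
0.006 3 [ 32.207 868.717 340.397] [-0.048 27.036]
0.006 4 [ 36.896 876.157 338.75 ] [ 0.021 28.421]
0.006 5 [ 41.41  883.069 338.13 ] [ 0.1   29.808]
0.006 6 [ 45.758 889.47  338.508] [ 0.189 31.197]
0.006 7 [ 49.946 895.378 339.853] [ 0.288 32.584]
0.006 8 [ 53.982 900.804 342.128] [ 0.398 33.968]
0.006 9 [ 57.872 905.762 345.299] [ 0.518 35.348]
```

Call:
drive_tool --gripper '[1,1,1,1,1]' --pt "-0.001 0.0057 0.0406" --pt "-0.001 0.0057 0.0406" --pt "-0.001 0.0057 0.0406" --pt "-0.001 0.0057 0.0406" --pt "-0.001 0.0057 0.0406" --turn '[0,0,0,0,0]'

```text
time_s: 31.15
eef_pos: [9.5, 882.9, 337.9]
ee_rot: [0.864, -0.503, 0.003, -0.001]
force: [-0.8, 0.4, -1.9]
grip_width: 0.647
```

```bash
python3 st.py; cat > s8.py <<'E'
from sim import *
W=605
j0=ctrl.sense()['joints']
def go(j,t,rows):
    x,A=TF(j); o=np.round(A.T@((np.array(t)-x)/1000/rows),4); print('rows',rows,o,np.linalg.norm(o))
    return run(j,[(o,0)]*rows,W)
j,x,A=go(j0,[200,500,400],12); print(j,x,lean(A))
j,x,A=go(j,[430,80,400],12); print(j,x,lean(A))
j,x,A=go(j,[603,50,300],5); print(j,x,lean(A))
E
python3 s8.py
```

```text
31.15 j [1.403 0.987 0.189 0.084 1.456 1.421] p [  9.537 882.929 337.914] y [-0.002  0.493 -0.87 ] x [ 1.    -0.004 -0.004] lean x,y deg -0.11099980687967341 29.540258342483753
rows 12 [ 0.016 -0.02  -0.025] 0.03602915486102887
[0.827 0.056 1.43  0.35  1.288 0.797] [200.845 514.108 411.029] [-0.111 28.931]
rows 12 [ 0.019 -0.017 -0.032] 0.0408843490837264
[-0.373  0.039  1.476  0.48   1.8   -0.298] [429.447  80.158 399.706] [-0.111 28.931]
rows 5 [ 0.035  0.015 -0.015] 0.04046455238847947
[-0.313  0.481  1.161  0.48   1.66  -0.304] [602.913  50.199 299.974] [-0.111 28.931]
```

```bash
cat > s9.py <<'E'
from sim import *
W=605
j0=np.clip(ctrl.sense()['joints'],lo,hi)
for p in (.01,.02,.03):
    j,x,A=run(j0,[([0,.0057,p],0)],W); print(p,lean(A))
    for o,n in (([.016,-.02,-.025],12),([.010,-.01,-.015],12)):
        q,y,B=run(j,[(o,0)]*n,W); print('  ',o,q,y,lean(B))
E
python3 s9.py
```

```text
0.01 [-0.085 29.856]
   [0.016, -0.02, -0.025] [0.835 0.066 1.442 0.353 1.26  0.795] [200.773 520.2   402.304] [-0.112 29.245]
   [0.01, -0.01, -0.015] [1.129 0.35  1.231 0.243 1.096 1.074] [128.664 671.607 348.811] [-0.087 29.787]
0.02 [-0.081 30.193]
   [0.016, -0.02, -0.025] [0.834 0.065 1.447 0.358 1.253 0.792] [200.717 521.017 401.534] [-0.108 29.575]
   [0.01, -0.01, -0.015] [1.129 0.35  1.234 0.247 1.089 1.072] [128.612 672.586 348.901] [-0.083 30.122]
0.03 [-0.077 30.53 ]
   [0.016, -0.02, -0.025] [0.834 0.065 1.452 0.363 1.245 0.788] [200.663 521.849 400.75 ] [-0.104 29.906]
   [0.01, -0.01, -0.015] [1.129 0.349 1.236 0.25  1.082 1.069] [128.561 673.576 348.98 ] [-0.079 30.458]
```

Call:
drive_tool --gripper '[1,1,1,1,1,1,1,1,1,1,1,1,1,1,1]' --pt "0 0.0057 0.025" --pt "0.01 -0.01 -0.015" --pt "0.01 -0.01 -0.015" --pt "0.01 -0.012 -0.018" --pt "0.016 -0.02 -0.025" --pt "0.016 -0.02 -0.025" --pt "0.016 -0.02 -0.025" --pt "0.016 -0.02 -0.025" --pt "0.016 -0.02 -0.025" --pt "0.016 -0.02 -0.025" --pt "0.016 -0.02 -0.025" --pt "0.016 -0.02 -0.025" --pt "0.016 -0.02 -0.025" --pt "0.016 -0.02 -0.025" --pt "0.016 -0.02 -0.025" --turn '[0,0,0,0,0,0,0,0,0,0,0,0,0,0,0]'

```text
time_s: 32.4
eef_pos: [213.9, 481.7, 390.8]
ee_rot: [0.868, -0.497, 0.002, -0.0]
force: [1.4, -0.4, -1.0]
grip_width: 0.652
```

```bash
python3 st.py; sed -i '/\[200,500,400\]/d; s/go(j,\[430/go(j0,[430/' s8.py; python3 s8.py
```

```text
32.4 j [ 0.739 -0.006  1.552  0.407  1.246  0.68 ] p [213.888 481.737 390.755] y [-0.001  0.506 -0.862] x [ 1.    -0.003 -0.003] lean x,y deg -0.07868072458871804 30.42672220951104
rows 12 [ 0.018 -0.018 -0.028] 0.03799907893620581
[-0.385  0.041  1.482  0.503  1.805 -0.309] [429.93   80.252 399.739] [-0.052 30.421]
rows 5 [ 0.035  0.014 -0.015] 0.04042202369995842
[-0.323  0.484  1.165  0.503  1.665 -0.315] [603.075  49.896 300.   ] [-0.052 30.421]
```

Call:
drive_tool --gripper '[1,1,1,1,1,1,1,1,1,1,1,1,1,1,1,1,1,1]' --pt "0.018 -0.018 -0.028" --pt "0.018 -0.018 -0.028" --pt "0.018 -0.018 -0.028" --pt "0.018 -0.018 -0.028" --pt "0.018 -0.018 -0.028" --pt "0.018 -0.018 -0.028" --pt "0.018 -0.018 -0.028" --pt "0.018 -0.018 -0.028" --pt "0.018 -0.018 -0.028" --pt "0.018 -0.018 -0.028" --pt "0.018 -0.018 -0.028" --pt "0.018 -0.018 -0.028" --pt "0.035 0.014 -0.015" --pt "0.035 0.014 -0.015" --pt "0.035 0.014 -0.015" --pt "0.035 0.014 -0.015" --pt "0.035 0.014 -0.015" --pt "0 0 0" --turn '[0,0,0,0,0,0,0,0,0,0,0,0,0,0,0,0,0,0]'

```text
time_s: 33.9
eef_pos: [606.9, 53.5, 298.9]
ee_rot: [0.868, -0.496, 0.008, 0.001]
force: [-0.6, -1.5, -4.0]
grip_width: 0.648
```

```bash
python3 st.py; python3 c.py 11 wrist,scene,side cradle_foot,handle_mid,bin_front,bin_mid; python3 pl.py scene11.npz side11.npz wrist11.npz
```

```text
33.9 j [-0.315  0.498  1.147  0.504  1.674 -0.299] p [606.902  53.469 298.939] y [-0.01   0.509 -0.861] x [ 1.    -0.005 -0.015] lean x,y deg -0.6663545201286802 30.577665167152237
wrist handle_mid 0.91 [604.012 192.87  182.743]
wrist bin_front 0.94 [607.688  11.354 261.527]
wrist bin_mid 0.96 [606.938  45.733 302.975]
scene cradle_foot 0.77 [598.253  86.637  82.992]
scene cradle_foot 0.74 [607.05   45.638 315.48 ]
scene handle_mid 0.73 [606.25  193.356 179.089]
scene bin_front 0.7 [603.672   9.299 271.249]
scene bin_mid 0.56 [605.307  45.104 319.506]
side cradle_foot 0.86 [602.942  84.83   81.811]
side handle_mid 0.66 [597.379 193.957 184.006]
side handle_mid 0.44 [601.238 182.504   1.129]
side bin_front 0.97 [606.15   12.151 271.593]
side bin_front 0.22 [ 716.948 -335.849   -1.622]
scene11.npz 1561 2687 c [609.477 163.223 122.667] n [-0.004 -0.499  0.867] tilt 29.91012422363358 az 89.51821633434005
 plane z at x=604: y=85 -> 77.64343908734234  extents [515.207  95.025  81.017] [693.037 236.371 165.976]
side11.npz 1841 2836 c [598.318 157.888 122.555] n [ 0.    -0.498  0.867] tilt 29.884197097068384 az 90.04597093781229
 plane z at x=604: y=85 -> 80.66725463144022  extents [515.168  95.03   83.705] [694.252 232.943 165.451]
wrist11.npz 3762 4725 c [602.55  204.516 148.926] n [ 0.002 -0.497  0.868] tilt 29.7832234349567 az 90.21226875283894
 plane z at x=604: y=85 -> 80.52213772299005  extents [519.716  95.805  87.957] [694.057 233.339 165.708]
```

View pics/wrist11.png

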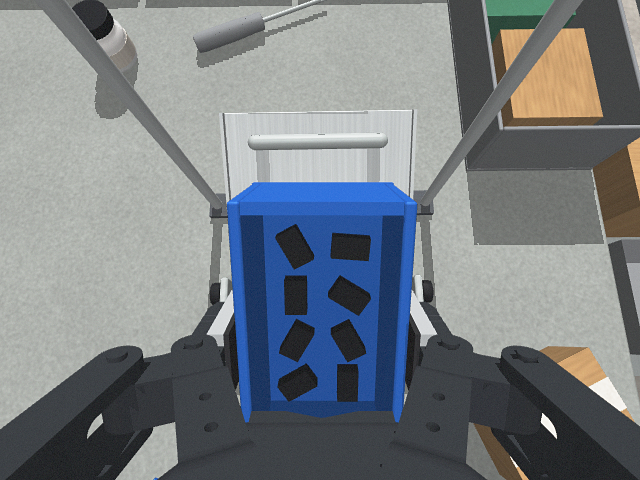

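View pics/side11.png

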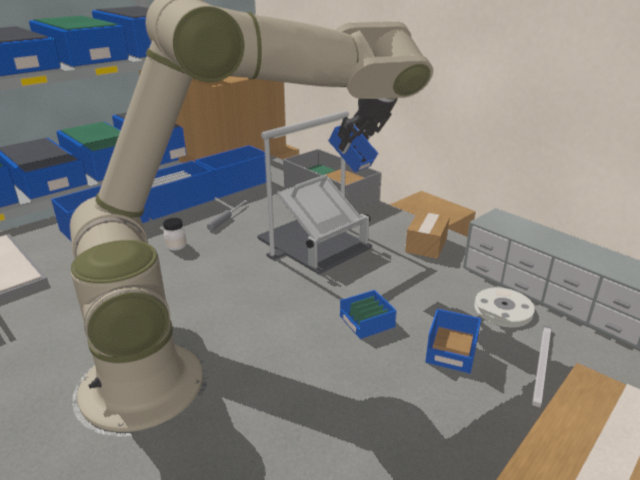

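Call:
drive_tool --gripper '[1,1,1,1,1,1,1,1,1,1]' --pt "0 0.02 -0.003" --pt "0 0.02 -0.003" --pt "0 0.02 -0.003" --pt "0 0.02 -0.003" --pt "0 0.02 -0.003" --pt "0 0.02 -0.003" --pt "0 0.02 -0.003" --pt "0 0.015 -0.003" --pt "0 0 0" --pt "0 0 0" --turn '[0,0,0,0,0,0,0,0,0,0]'

```text
time_s: 35.48
eef_pos: [603.8, 112.6, 161.7]
ee_rot: [0.868, -0.497, 0.002, 0.0]
force: [-0.6, 0.8, -0.9]
grip_width: 0.651
```

```bash
cat > pt.py <<'E'
from h import *
s=ctrl.sense();T=tool(s);p=s['eef_pos']-np.array([604,85,80.3])
u=np.array([0,.866,.5]);n=np.array([0,-.5,.866])
print('plate coords u,x,n of TCP',p@u,p[0],p@n,'force',s['force'],'in plate',s['force']@u,s['force']@n,'grip',s['grip_width']*85)
bf=s['eef_pos']+T[:3,:3]@np.array([-.3,11.4,-56]);b=bf-np.array([604,85,80.3]);print('bin front u,x,n',b@u,b[0],b@n)
E
python3 st.py; python3 pt.py; python3 c.py 12 wrist,scene bin_front,cradle_foot,handle_mid;python3 pl.py scene12.npz wrist12.npz
```

```text
35.4833 j [-0.221  0.579  1.381  0.531  1.347 -0.384] p [603.785 112.576 161.712] y [-0.002  0.507 -0.862] x [ 1.    -0.001 -0.003] lean x,y deg -0.1330623300164668 30.443026107183652
plate coords u,x,n of TCP 64.58667142330475 -0.21457326349184314 56.71525176886206 force [-0.56   0.822 -0.945] in plate 0.23973385233519318 -1.2296654878425557 grip 55.318623994431114
bin front u,x,n 8.678548849805823 -0.6848220351999998 44.88448679236039
wrist bin_front 0.82 [604.456  69.913 122.64 ]
wrist cradle_foot 0.34 [601.598 100.562 165.584]
wrist handle_mid 0.71 [603.299 195.923 182.325]
scene bin_front 0.89 [608.231  67.005 119.401]
scene cradle_foot 0.7 [600.978  83.71   82.847]
scene handle_mid 0.92 [603.281 194.301 179.057]
scene12.npz 1218 2762 c [619.508 175.782 129.259] n [ 0.008 -0.493  0.87 ] tilt 29.539324968308417 az 90.9207389593539
 plane z at x=604: y=85 -> 77.9629363111272  extents [515.24   95.171  81.469] [692.345 236.633 164.967]
wrist12.npz 2269 4009 c [601.629 186.324 138.54 ] n [ 0.002 -0.498  0.867] tilt 29.84994626577359 az 90.23202532385764
 plane z at x=604: y=85 -> 80.38938397241364  extents [519.713  97.139  85.807] [692.614 233.358 165.55 ]
```

View pics/wrist12.png

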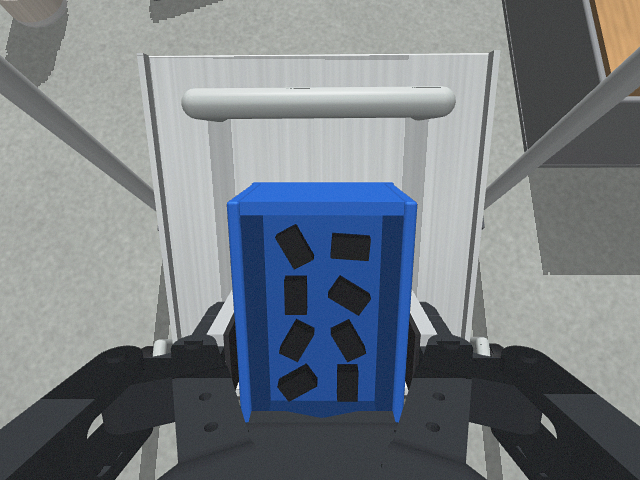

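Call:
drive_tool --gripper '[1,1,1,1,1,1,1,1]' --pt "0 0.01 -0.001" --pt "0 0.01 -0.001" --pt "0 0.01 -0.001" --pt "0 0.006 0" --pt "0 0.004 0" --pt "0 0.003 0" --pt "0 0 0" --pt "0 0 0" --turn '[0,0,0,0,0,0,0,0]'

```text
time_s: 36.55
eef_pos: [603.9, 131.7, 123.3]
ee_rot: [0.868, -0.497, 0.001, -0.0]
force: [-1.0, 0.4, -1.6]
grip_width: 0.649
```

```bash
python3 pt.py; python3 c.py 13 wrist,side bin_front
```

```text
plate coords u,x,n of TCP 61.91466300100192 -0.09777773028429237 13.850666717508828 force [-0.965  0.39  -1.562] in plate -0.4429983636497803 -1.548138631894393 grip 55.18126481112017
bin front u,x,n 6.0024875551214265 -0.5343054874354038 2.0377761901738474
```

View pics/side13.png

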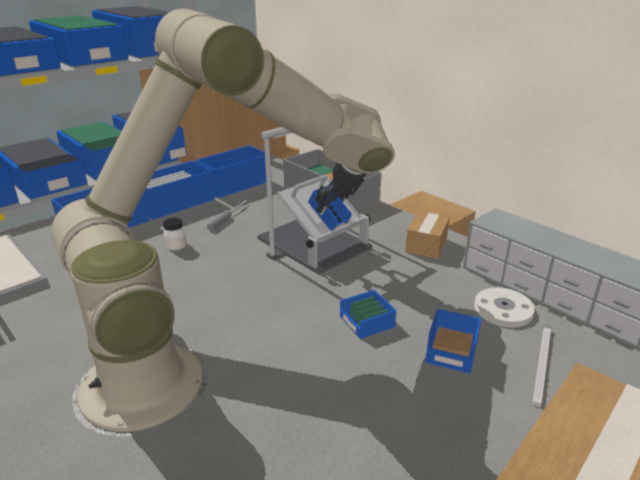

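Call:
drive_tool --gripper '[1,1,1,1,1]' --pt "0 0.0005 -0.002" --pt "0 0.0005 -0.002" --pt "0 0 -0.001" --pt "0 0 0" --pt "0 0 0" --turn '[0,0,0,0,0]'

```text
time_s: 37.17
eef_pos: [603.8, 127.8, 119.7]
ee_rot: [0.868, -0.497, 0.001, -0.0]
force: [0.8, 0.8, -2.4]
grip_width: 0.646
```

```bash
python3 pt.py
```

```text
plate coords u,x,n of TCP 56.744761727562015 -0.2269638535269678 12.710871208567296 force [ 0.764  0.847 -2.415] in plate -0.47422759257720426 -2.5148221639955035 grip 54.87420721499152
bin front u,x,n 0.8341575758274419 -0.690865897919025 0.8915885928466922
```

Call:
drive_tool --gripper '[1,1,1,1,1]' --pt "0 0.001 -0.001" --pt "0 0.001 0" --pt "0 0 0" --pt "0 0 0" --pt "0 0 0" --turn '[0,0,0,0,0]'

```text
time_s: 37.58
eef_pos: [603.9, 127.8, 118.1]
ee_rot: [0.868, -0.497, 0.001, -0.0]
force: [-1.6, -1.8, 5.8]
grip_width: 0.656
```

```bash
python3 pt.py
```

```text
plate coords u,x,n of TCP 56.01289594195871 -0.06305591177908809 11.340232271206196 force [-1.555 -1.781  5.82 ] in plate 1.3679639544827307 5.930929279904616 grip 55.72694297429905
bin front u,x,n 0.09905081819182221 -0.48400236474356007 -0.4653185061089628
```

Call:
drive_tool --gripper '[1,1,1,0.33,0.3,0.27,0.24,0.2,0.15,0.1,0.1]' --pt "0 0 -0.001" --pt "0 0 0" --pt "0 0 0" --pt "0 0 0" --pt "0 0 0" --pt "0 0 0" --pt "0 0 0" --pt "0 0 0" --pt "0 0 0" --pt "0 0 0" --pt "0 0 0" --turn '[0,0,0,0,0,0,0,0,0,0,0]' --force 20

```text
time_s: 38.5
eef_pos: [603.8, 127.2, 116.9]
ee_rot: [0.868, -0.497, 0.001, -0.0]
force: [0.4, 1.1, 0.6]
grip_width: 0.902
```

```bash
python3 pt.py; python3 c.py 14 wrist,side bin_front; python3 pl.py side14.npz
```

```text
plate coords u,x,n of TCP 54.84508357604632 -0.22349370133349566 10.636993117599243 force [0.434 1.124 0.605] in plate 1.2760466391511802 -0.03812751447393569 grip 76.69290777826048
bin front u,x,n -1.0658658266255343 -0.6788611903167521 -1.1809881087213019
wrist bin_front 0.86 [606.967  84.94   80.155]
wrist bin_front 0.3 [602.897 119.712 124.371]
side bin_front 0.8 [601.315  84.853  82.306]
side14.npz 972 2247 c [571.295 166.827 127.585] n [ 0.007 -0.5    0.866] tilt 30.02724228267268 az 90.85150832270378
 plane z at x=604: y=85 -> 80.01410488870538  extents [515.003  95.425  82.782] [690.544 233.188 165.092]
```

View pics/wrist14.png

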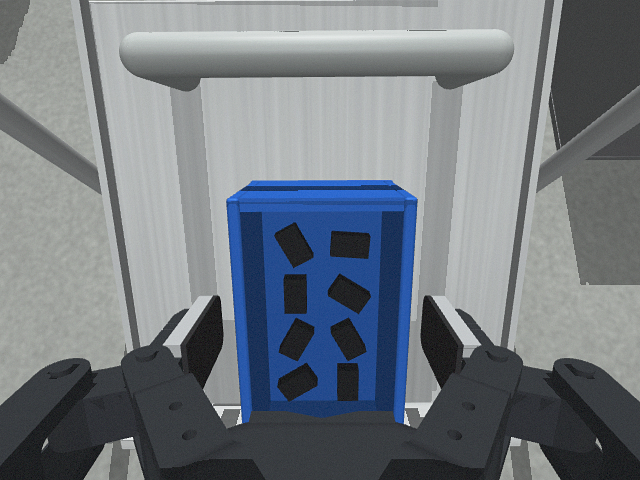

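Call:
drive_tool --gripper '[0.05,0.05,0.05,0.05,0.05,0.05,0.05,0.05,0.05,0.05,0.05,0.05]' --pt "0 0 0" --pt "0 -0.005 0" --pt "0 -0.01 0" --pt "0 -0.02 0" --pt "0 -0.02 0" --pt "0 -0.03 0" --pt "0 -0.03 0" --pt "0 -0.03 0" --pt "0 -0.03 0" --pt "0 -0.03 0" --pt "0 0 0" --pt "0 0 0" --turn '[0,0,0,0,0,0,0,0,0,0,0,0]'

```text
time_s: 39.7
eef_pos: [604.3, 22.3, 295.3]
ee_rot: [0.868, -0.497, 0.0, -0.001]
force: [-0.1, 0.5, -1.0]
grip_width: 0.95
```

```bash
python3 st.py; python3 c.py 15 wrist,side,scene bin_front,bin_mid,cradle_foot; python3 pl.py side15.npz wrist15.npz scene15.npz; python3 - <<'E'
from h import *
z=np.load('wrist15.npz');P=z['P'];p=z['p'].astype(int)
blue=(p[...,2]>p[...,0]+40)
Q=P-np.array([604,85,80.3]); U=Q@[0,.866,.5]; N=Q@[0,-.5,.866]; X=Q[...,0]
m=blue&(U>-30)&(U<140)&(abs(X)<80)&(N>5)&(N<60)
print(m.sum(), cv2.minAreaRect(np.stack([U[m],X[m]],-1).astype(np.float32)), np.percentile(N[m],[2,50,98]))
k=m&(N>35)
for a,b in ((10,40),(40,70),(70,98)):
    kk=k&(U>a)&(U<b); print(a,N[kk].mean(),np.percentile(N[kk],[50,90]),X[kk].min(),X[kk].max())
print(cv2.minAreaRect(np.stack([U[k],X[k]],-1).astype(np.float32)))
E
```

```text
39.7 j [-0.366  0.496  1.157  0.495  1.678 -0.357] p [604.261  22.282 295.321] y [ 0.002  0.505 -0.863] x [ 1.    -0.003  0.001] lean x,y deg 0.13531611856626521 30.35325077222104
wrist bin_front 0.92 [607.262  86.768  78.865]
wrist bin_mid 0.61 [605.302 119.36  123.685]
wrist cradle_foot 0.88 [605.936  81.114  82.353]
side bin_front 0.77 [603.022  88.417  80.635]
side bin_mid 0.64 [604.116 122.804 128.828]
side cradle_foot 0.94 [603.088  84.244  80.622]
scene bin_front 0.77 [605.7    82.098  78.442]
scene bin_front 0.6 [ 503.792 -346.944   -1.371]
scene bin_mid 0.78 [607.472 121.05  126.759]
scene cradle_foot 0.58 [600.49   85.823  81.163]
side15.npz 1088 2608 c [579.116 167.595 128.248] n [ 0.004 -0.5    0.866] tilt 30.01445741002727 az 90.51224931035198
 plane z at x=604: y=85 -> 80.40671924436839  extents [515.09   95.194  83.795] [693.543 231.99  168.295]
wrist15.npz 3205 4495 c [602.628 170.538 129.662] n [ 0.002 -0.495  0.869] tilt 29.66031993905832 az 90.19326539602557
 plane z at x=604: y=85 -> 80.94772533788151  extents [520.059  95.049  85.065] [694.354 233.27  166.332]
scene15.npz 1133 2754 c [617.448 177.173 130.599] n [ 0.004 -0.493  0.87 ] tilt 29.517661864151346 az 90.52312316295593
 plane z at x=604: y=85 -> 78.48350748386028  extents [516.703  95.271  82.759] [693.301 236.579 167.481]
3020 ((52.15072250366211, -0.06350898742675781), (55.86088943481445, 105.95597839355469), 89.85830688476562) [ 5.138 40.791 46.008]
10 43.79697718335803 [44.609 45.677] -27.922546980041602 27.942890849644073
40 44.101969203979046 [44.563 45.546] -27.97662693179541 27.77983229005531
70 43.78502545036637 [44.56  45.566] -28.03750172933576 27.806716108147953
((52.78285598754883, -0.07406044006347656), (55.86032485961914, 104.69913482666016), 89.84136962890625)
```

View pics/wrist15.png

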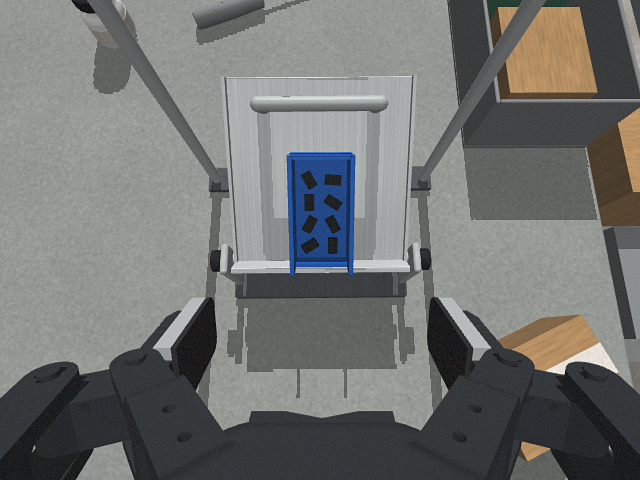

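View pics/side15.png

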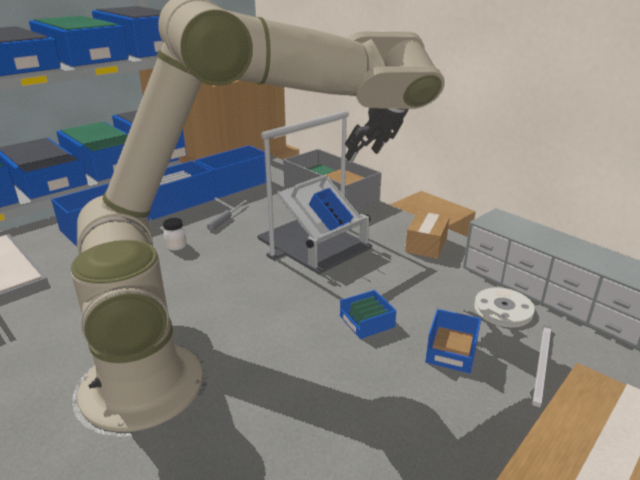

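```bash
python3 -c "
from h import *
print(ctrl.finish_job())"
```

```text
the job is handed in; nothing more can be done
None
```

The cradle is at about 30 degrees, and the narrow bin lies in it against the stop lip. I handed the job in at about 40 s of the 67 s allowed.

- **Leaning the tool:** The moves only turn the tool about its own finger axis. To lean it about 30 degrees I pushed the arm outward at full reach, where it gives up some orientation. I did this in reverse to bring the tool upright for picking the bin. During these pushes joint 3 sat at its lower limit: it read 0.187 to 0.189 against 0.19. I took that for sensor noise and did not check it further.
- **Cradle:** I gripped the bar handle from the front, lifted the plate and let go. It measured 29.9 to 30.0 degrees afterwards and was still there 18 s later, before the bin went in.
- **Bin:** I picked it up across its sides, laid it on the plate and released it there.

**Last checks, after backing away:**

| Check | Result |
|---|---|
| Bin off the middle of the plate's width | less than 0.1 mm |
| Bin out of square | about 0.15 degrees |
| Rim height above the plate | 44.5 to 44.6 mm (median) along the whole length, so it lies flat |
| Front edge | at the lip within about 1 mm |
| Plate tilt | 30.0 degrees (side), 29.7 (wrist), 29.5 (scene) |

- **Tilt readings:** They disagree slightly. The scene camera also gave 29.5 once before the bin was laid down, so I put that down to measuring noise.
- **Other things:** The other bins, the reel and the jar looked unmoved in the pictures, but I did not measure them.

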